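# Build up the tier stand and stock it with levelling feet

## Robot

A 6-joint arm with a two-finger parallel gripper is mounted at the origin on the work surface. World frame = base frame: x ahead of the robot, y to its left, z up, the work surface at z = 0. Lengths are in m, angles in rad, forces in N, time in s.
With the tool pointing down it reaches from about 0.325 to 0.85 m from the base axis. Payload 4.4 kg.
Tool frame: the origin (TCP) lies on the centre line of the jaws, within the pads' length; the fingertips stand 19 mm ahead of it and the grasp point (between the pads) is the TCP; z points along the fingers, y is the line along which they close (so a half turn about z gives the same grasp; the last joint's range is limited). The gripper opens to 94 mm and grips with 3 to 60 N. Pads are 16 mm wide; open, the fingers measure 119 mm over their backs; the gripper's body (75 mm by 177 mm) begins 78 mm behind the grasp point.
Start: joints at [1, 0.207, 1.542, -0, 1.393, -0.15], TCP at [0.235, 0.525, 0.204] pointing down, gripper open.
Joint ranges: [-2.73, 2.73], [-0.86, 2.22], [0.23, 2.46], [-1.11, 4.25], [0.08, 2.63], [-2.82, 2.82]. Speed limits (rad/s): [2.79, 2.79, 3.14, 3.14, 3.14, 3.14].

## Interface

Orientations are given as a rotation vector (axis times angle).
In Python, from bench import observe, get_image, sign_off gives the robot as it stands.
- The arm moves only by the tool carry_out, never from a script. Its argument "commands" is a list that holds one entry, the list of rows, each a list of 4 numbers: the shift along the tool's x, y, z in cm, then the turn about the tool's z in rad. A call has 1 to 12 rows; each row shifts and turns the commanded pose from where the row before left it, along the tool's axes as they then stand; what a row does not reach is not made up. A row lasts 1/12 s, in which the tool goes at most 41.7 mm and 7.16 degrees, less where a joint would pass 70% of its speed; a pose out of reach is approached as far as the arm can. A call is refused whole if a number of a shift passes 4.17 or a number of a turn 0.125, either way. A call with a gripper value outside its range is refused whole. "jaw" is the finger opening in cm, from 0 to 9.4, set as the call begins (left out, the last holds). The fingers move at their own pace and stop on an object; "squeeze" is the grip in N (left out, the last holds). Time passes only in rows, so rows that do not move let the fingers close. It gives the time, the measured TCP pose, the force, the opening and the grip force at its end, in the units of the state.
- observe(): the state, without advancing time (a new reading comes with each control period).
- get_image(name): name is "side" or "top"; returns a dict with "frame" (400x640x3 uint8, red, green, blue), "intrinsics" (3x3 intrinsics, pixels), "world_to_cam" (4x4, takes a point from world to camera coordinates). Camera axes: x right, y down, z forward; pixel columns grow to the right and rows downward; lengths in m; the calibration is good to about 2 mm. A picture is of the moment at which its call begins. There is no depth.
- sign_off(): hands the job in; it is judged then, once.
The state is a dict: "time": time; "joints": joint angles; "qd": joint speeds; "joint_torque": joint torques, N m; "position": TCP position; "eef_rot": TCP orientation; "force": force on the tool from outside, world axes, zero at the start; "torque": the same for the moment, N m; "opening": opening from 0.0 (shut) to 1.0 (fully open); "gripper_force": force on a finger pad.
Only numpy, scipy, OpenCV 4.12 (cv2) and the standard library are available. Lean on these libraries where they do the work, as an engineer would, in place of code of your own. Each camera call takes 0.05 s, during which the arm holds its last target. There are 200 camera calls.

## Task

Build up the parts stand on the bench: stack all the blue trays on it, one above the other, each tray lying level and fully down with a post through every corner sleeve. Once they are all on, take all the levelling feet out of the cabinet's top drawer and set them in the topmost tray, then push the drawer fully shut; leave the tape roll and the carton where they are.

Things in the scene. Friction and masses are not known exactly. Their poses are not given: they have to be found in the camera images.
- stand: white steel plate, 200 x 140 x 15 mm (x, y, z), screwed to the bench, with four upright posts 10 mm thick at x +-80, y +-50 mm, their tips (tapered over 8 mm) 127 mm above the bench. Origin: centre of its underside, on the bench. The first tray's underside rests on the plate at 15 mm, the second's on the first's sleeves at 60 mm, the third's at 105 mm.
- tray0: blue plastic tray, 184 x 124 mm (x, y). Origin: centre of its underside, z up. Floor 3 mm, walls 25 mm high. Centred at x +-80, y +-50 mm: square upright sleeves, 24 mm wide, 45 mm high from the underside, each with a 14 mm square hole right through. Grip: an upright fin in the middle, 64 mm long in x, 8 mm thick, its top 41 mm above the underside. Half a turn round it is the same. 0.15 to 0.31 kg; may be absent.
- tray1: another tray, identical to tray0 in every way; may be absent
- tray2: another tray, identical to tray0 in every way; may be absent
- foot0: steel levelling foot (0.13 kg) standing in the front half of the top drawer; two or three stand side by side, 45 mm apart. Square base plate 34 x 34 x 8 mm, round stem 16 mm thick up to 40 mm above the underside, with a flat nut 25 mm wide round its root up to 12 mm (looks only). Origin: centre of the underside; z along the stem. May be absent.
- foot1: another levelling foot, identical to foot0; may be absent
- foot2: another levelling foot, identical to foot0; may be absent
- cabinet_drawer0 (a joint): how far the top drawer of the small cabinet is pulled out, in m: 0 shut, 0.134 fully out; may start a little open. Friction about 1 N; it stays where it is left.
- cabinet_drawer0_handle (a point): middle of the top drawer's bar handle: level bar 11 mm thick, 95 mm long along this frame's y, 35 mm in front of the drawer's face, 37 mm below the cabinet's top. The drawer pulls out along this frame's -x. Inside, the drawer begins 56 mm behind the bar and is 155 mm long, 148 mm wide; its floor lies 23 mm below the bar's middle, its walls rise 38 mm over the floor.
- cabinet: small two-drawer steel cabinet, 200 x 190 x 140 mm (x, y, z), fixed to the bench; only its top drawer is used. Origin: centre of its underside; the front with the handles looks along its own -x.
- tape_roll: bystander: a roll of packing tape, 90 mm across and 48 mm high; leave it alone. Origin: centre of its underside
- carton: bystander: a closed carton, 80 x 110 x 70 mm; leave it alone. Origin: centre of its underside
Mind the look-alikes: they are no part of the job. What is shaped like the tray0 but white is not meant.

How it is judged:
On the way, in this order (a step that is already met when the one before it is completed fails the run):
1. all the trays are stacked on the stand, every sleeve over its post (x of tray0 in the frame of stand between -0.006 and 0.006 m and y of tray0 in the frame of stand between -0.006 and 0.006 m and angle between the x axis of each of tray0, tray1, tray2 and the x axis of stand, either way round below 0.08 rad and angle between each of tray0, tray1, tray2's own z axis and vertical below 0.06 rad and linear speed of each of tray0, tray1, tray2 below 0.02 m/s and (z of tray0 in the frame of stand between 0.011 and 0.019 m or z of tray0 in the frame of stand between 0.056 and 0.064 m or z of tray0 in the frame of stand between 0.101 and 0.109 m) and x of tray1 in the frame of stand between -0.006 and 0.006 m and y of tray1 in the frame of stand between -0.006 and 0.006 m and (z of tray1 in the frame of stand between 0.011 and 0.019 m or z of tray1 in the frame of stand between 0.056 and 0.064 m or z of tray1 in the frame of stand between 0.101 and 0.109 m) and x of tray2 in the frame of stand between -0.006 and 0.006 m and y of tray2 in the frame of stand between -0.006 and 0.006 m and (z of tray2 in the frame of stand between 0.011 and 0.019 m or z of tray2 in the frame of stand between 0.056 and 0.064 m or z of tray2 in the frame of stand between 0.101 and 0.109 m)), for 0.3 s.
2. all the levelling feet are in the topmost tray (x of foot0 in the frame of stand between -0.088 and 0.088 m and y of foot0 in the frame of stand between -0.058 and 0.058 m and (z of foot0 in the frame of stand between 0.058 and 0.086 m or z of foot0 in the frame of stand between 0.103 and 0.131 m) and linear speed of each of foot0, foot1, foot2 below 0.02 m/s and z of each of foot0, foot1, foot2 in the frame of tray0 above -0.002 m and z of each of foot0, foot1, foot2 in the frame of tray1 above -0.002 m and z of each of foot0, foot1, foot2 in the frame of tray2 above -0.002 m and x of foot1 in the frame of stand between -0.088 and 0.088 m and y of foot1 in the frame of stand between -0.058 and 0.058 m and (z of foot1 in the frame of stand between 0.058 and 0.086 m or z of foot1 in the frame of stand between 0.103 and 0.131 m) and x of foot2 in the frame of stand between -0.088 and 0.088 m and y of foot2 in the frame of stand between -0.058 and 0.058 m and (z of foot2 in the frame of stand between 0.058 and 0.086 m or z of foot2 in the frame of stand between 0.103 and 0.131 m)), for 0.2 s.
At the end, for the whole second after the job is handed in: every tray on the posts: within 6 mm of the stand's centre in x and y, level to 0.06 rad, underside within 4 mm of 15, 60 or 105 mm; every foot inside the topmost tray, upright or not, origin at most 26 mm above its underside; all at rest; top drawer open by less than 8 mm (all of step 1 and all of step 2 and value of joint cabinet_drawer0 below 0.008 m); the robot touches nothing.
It fails at once if the tape roll is moved by more than 40 mm (distance of tape_roll from where it was at the start of the episode above 0.04 m).
It fails at once if the carton is moved by more than 40 mm (distance of carton from where it was at the start of the episode above 0.04 m).
Of tray0, tray1, tray2 only 2 to 3 are there at a start; the rules pass over those that are not, and their reading is None.
Of foot0, foot1, foot2 only 2 to 3 are there at a start; the rules pass over those that are not, and their reading is None.
At some moment in a run one of tray0, tray1, tray2 may be knocked a few centimetres aside while the robot is not near it.
Once in a run the grip may slacken for a moment while it holds something.
It also fails if it takes over 210 s, if anything falls off the work surface, if the arm or the gripper's body presses on something with over 40 N, if the wrist force passes 120 N, or if a joint passes its speed limit or range.

## Working session

There is one attempt and no reset: what is moved stays moved. The work goes in short steps, Python scripts to look and compute and a tool call to move; the robot and the scene stay as the last step left them, time stands still between calls to the robot, and variables do not carry over. Pictures are saved under pics/ and viewed, at most 14 in all, crops included, and the job is handed in when it is done.

Besides the shell and the picture viewer there is one more tool, called after "Call:" by a JSON object that holds its "name" and its "arguments". carry_out: Moves the arm, as the interface text tells. Its arguments: {"type":"object","properties":{"commands":{"type":"array","items":{"type":"array","items":{"type":"array","items":{"type":"number"}}}},"jaw":{"type":"number"},"squeeze":{"type":"number"}},"required":["commands"]}

```bash
mkdir -p pics; ls; cat > h.py <<'E'
import numpy as np, cv2
from bench import observe, get_image, sign_off
def snap(n,f=None):
    d=get_image(n)
    if f: cv2.imwrite(f,d['frame'][:,:,::-1])
    return d
def ray(d,uv,z):
    K=np.array(d['intrinsics']);T=np.array(d['world_to_cam']);R=T[:3,:3];c=-R.T@T[:3,3]
    r=R.T@np.linalg.inv(K)@np.array([uv[0],uv[1],1.]);return c+r*(z-c[2])/r[2]
def proj(d,p):
    K=np.array(d['intrinsics']);T=np.array(d['world_to_cam']);q=K@(T[:3,:3]@np.array(p)+T[:3,3]);return q[:2]/q[2]
E
python3 - <<'E'
from h import *
s=observe();print(s)
for n in('top','side'):
    d=snap(n,f'pics/{n}0.png');T=np.array(d['world_to_cam']);print(n,np.array(d['intrinsics']).tolist(),(-T[:3,:3].T@T[:3,3]).round(3),T[:3,:3].round(2).tolist())
E
```

```text
pics
{'time': 0.0, 'joints': array([ 9.99529276e-01,  2.07446276e-01,  1.54292563e+00, -1.01620436e-05,
        1.39350911e+00, -1.50481878e-01]), 'qd': array([ 1.20557617e-03,  9.15333138e-04, -2.94895061e-04, -5.77269687e-04,
       -1.00011551e-06,  1.70259293e-03]), 'joint_torque': array([ 3.59548258e-04, -3.70885098e+01, -2.81413221e+01,  6.99612452e-02,
        3.61622928e-02, -1.50956439e-04]), 'position': array([0.23443674, 0.52415294, 0.20278935]), 'eef_rot': array([-0.65593235, -3.07153519,  0.00336771]), 'force': array([ 0.47382784,  0.48981444, -0.05802574]), 'torque': array([ 0.00321537,  0.08659829, -0.04835265]), 'gripper_force': 0.0, 'opening': 1.0005724105156604}
top [[368.1773638243059, 0.0, 315.0192273346961], [0.0, 368.1773638243059, 203.3175662920479], [0.0, 0.0, 1.0]] [0.389 0.063 1.437] [[0.01, -1.0, -0.0], [-0.99, -0.01, -0.13], [0.13, 0.0, -0.99]]
side [[472.9929012803738, 0.0, 312.1301624820605], [0.0, 472.9929012803738, 193.03320336766203], [0.0, 0.0, 1.0]] [-0.035 -0.83   1.018] [[0.84, -0.55, 0.0], [-0.35, -0.54, -0.76], [0.42, 0.64, -0.65]]
```

View pics/top0.png

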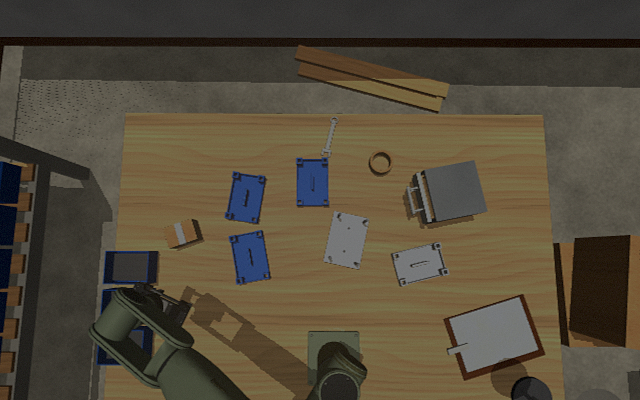

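View pics/side0.png

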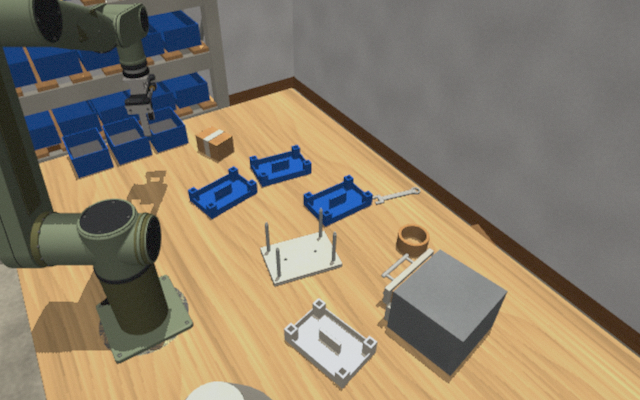

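Candidates in the top view are the blue trays at (245,198), (313,182) and (250,257). The white look-alike tray is at (420,263), and the blue bins at (130,270) and to the left are on a shelf off the bench. The stand is at (346,240). I choose the three blue trays on the bench and check them in a close crop.

```bash
python3 - <<'E'
from h import *
a=cv2.imread('pics/top0.png')[150:300,210:460];b=cv2.imread('pics/side0.png')[140:300,180:400]
cv2.imwrite('pics/crop0.png',np.vstack([cv2.resize(a,(500,300),interpolation=2),cv2.resize(b,(412,300),interpolation=2)[:, :412] if 0 else cv2.copyMakeBorder(cv2.resize(b,(412,300),interpolation=2),0,0,0,88,0)]))
d=snap('top');e=snap('side')
def blobs(d,roi):
    h=cv2.cvtColor(d['frame'],cv2.COLOR_RGB2HSV);m=cv2.inRange(h,(105,120,40),(130,255,255));M=np.zeros_like(m);x0,y0,x1,y1=roi;M[y0:y1,x0:x1]=m[y0:y1,x0:x1]
    M=cv2.morphologyEx(M,cv2.MORPH_CLOSE,np.ones((5,5)))
    return [c for c in cv2.findContours(M,0,1)[0] if cv2.contourArea(c)>300]
for n,D,roi in(('top',d,(200,140,460,300)),('side',e,(180,130,400,260))):
  for c in blobs(D,roi):
    # undistort to plane at z=.022 then rectangle
    for z in(0.,.045):
        p=np.array([ray(D,q[0],z)[:2] for q in c]).astype(np.float32);r=cv2.minAreaRect(p*1000)
        print(n,cv2.boundingRect(c),z,np.round(r[0],0),np.round(r[1],0),round(r[2],1))
# stand plate white
h=cv2.cvtColor(d['frame'],cv2.COLOR_RGB2HSV);m=cv2.inRange(h,(0,0,110),(180,60,255));m[:,:318]=0;m[:,372:]=0;m[:200]=0;m[275:]=0
c=max(cv2.findContours(m,0,1)[0],key=cv2.contourArea);p=np.array([ray(d,q[0],.015)[:2] for q in c]).astype(np.float32);print('stand',cv2.minAreaRect(p*1000))
E
```

```text
top (229, 230, 41, 55) 0.0 [368. 324.] [187. 129.] 11.3
top (229, 230, 41, 55) 0.045 [368. 316.] [181. 125.] 11.3
top (225, 172, 40, 51) 0.0 [602. 347.] [131. 190.] 81.7
top (225, 172, 40, 51) 0.045 [595. 338.] [127. 184.] 81.7
top (296, 158, 33, 48) 0.0 [666.  83.] [191. 124.] 1.4
top (296, 158, 33, 48) 0.045 [657.  83.] [185. 120.] 1.4
side (304, 175, 68, 51) 0.0 [679. 105.] [214. 163.] 0.8
side (304, 175, 68, 51) 0.045 [647.  63.] [205. 156.] 0.8
side (189, 146, 122, 72) 0.0 [501. 361.] [458. 204.] 4.3
side (189, 146, 122, 72) 0.045 [477. 309.] [438. 195.] 4.3
stand ((436.22906494140625, -49.70832061767578), (140.7104949951172, 198.55252075195312), 77.81639099121094)
```

View pics/crop0.png

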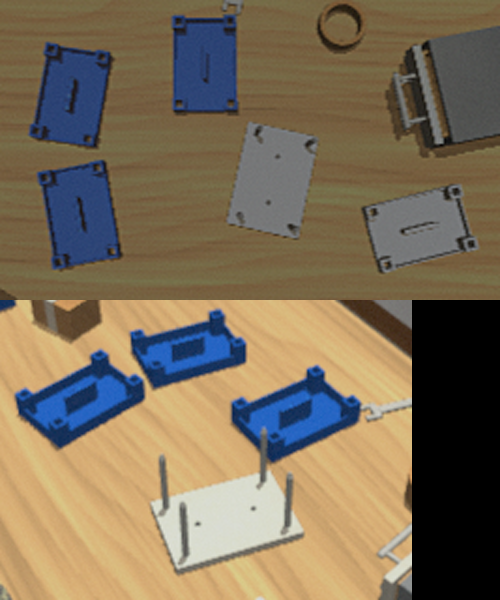

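The crop confirms three blue trays: A near (0.368, 0.320), B near (0.598, 0.343) and C near (0.662, 0.083). The stand is at (0.436, -0.050), yaw -12.2°, and its 199 x 141 mm measured outline matches the given size. The white tray is not part of the job.

```bash
cat >> h.py <<'E'
from scipy.spatial.transform import Rotation as Ro
def plan(x,y,z,yaw):
    """yaw: wanted long-axis (tool x) direction in deg, mod 180"""
    s=observe();R=Ro.from_rotvec(s['eef_rot']).as_matrix();p=s['position']
    cur=np.degrees(np.arctan2(R[1,0],R[0,0]));t=(yaw-cur+90)%180-90
    d=R.T@(np.array([x,y,z])-p)*100
    print('t',round(s['time'],1),'pos',p.round(4),'yaw',round(cur,1),'tilt',R[:,2].round(3),'q6',round(s['joints'][5],2),'| shift cm',d.round(2),'turn rad',round(-np.radians(t),3),'alt',round(-np.radians(t)+np.pi*np.sign(t),3))
E
python3 -c "
from h import *
plan(.368,.320,.16,11.3)"
```

```text
t 0.2 pos [0.2346 0.5244 0.2032] yaw 155.9 tilt [-0.001 -0.001 -1.   ] q6 -0.15 | shift cm [-20.52 -13.2    4.34] turn rad -0.618 alt 2.524
```

Call:
{"name": "carry_out", "arguments": {"commands": [[[-2.93,-1.89,0.62,0],[-2.93,-1.89,0.62,0],[-2.93,-1.89,0.62,0],[-2.93,-1.89,0.62,0],[-2.93,-1.89,0.62,0],[-2.93,-1.89,0.62,0],[-2.93,-1.89,0.62,0],[0,0,0,-0.124],[0,0,0,-0.124],[0,0,0,-0.124],[0,0,0,-0.124],[0,0,0,-0.122]]], "jaw": 4, "squeeze": 25}}

```text
time: 1.2
position: [0.368, 0.32, 0.1603]
eef_rot: [0.318, -3.125, 0.0]
force: [-1.4, 0.8, 0.1]
opening: 0.424
gripper_force: 0.0
```

```bash
python3 -c "
from h import *
plan(.368,.320,.029,11.3)"
```

```text
t 1.2 pos [0.368  0.32   0.1603] yaw -168.4 tilt [-0. -0. -1.] q6 -1.24 | shift cm [-1.000e-02  1.000e-02  1.313e+01] turn rad 0.006 alt -3.136
```

Call:
{"name": "carry_out", "arguments": {"commands": [[[0,0,2.6,0],[0,0,2.6,0],[0,0,2.6,0],[0,0,2.6,0],[0,0,1.8,0],[0,0,0.9,0],[0,0,0,0]]]}}

```text
time: 1.78
position: [0.3661, 0.3191, 0.0273]
eef_rot: [0.309, -3.122, 0.004]
force: [-0.2, -0.6, 0.6]
opening: 0.424
gripper_force: 0.0
```

Call:
{"name": "carry_out", "arguments": {"commands": [[[0,0,0,0],[0,0,0,0],[0,0,0,0],[0,0,0,0],[0,0,0,0],[0,0,0,0],[0,0,-1,0],[0,0,-2,0],[0,0,-3,0],[0,0,-4,0],[0,0,-4,0],[0,0,-4,0]]], "jaw": 0}}

```text
time: 2.78
position: [0.3669, 0.3197, 0.211]
eef_rot: [0.309, -3.125, 0.001]
force: [2.2, 0.7, -3.3]
opening: 0.082
gripper_force: 25.0
```

```bash
python3 -c "
from h import *
snap('side','pics/s1.png');snap('top','pics/t1.png')
plan(.436,-.05,.200,-12.2)"
```

```text
t 2.9 pos [0.3724 0.3231 0.218 ] yaw -168.7 tilt [ 0.014  0.008 -1.   ] q6 -1.23 | shift cm [  1.11 -37.84   1.57] turn rad 0.41 alt -2.731
```

View pics/s1.png

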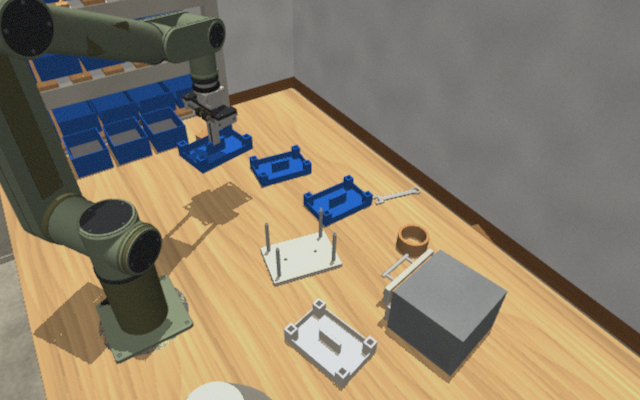

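The side view shows tray A held level at (215,148).

Call:
{"name": "carry_out", "arguments": {"commands": [[[0.11,-3.4,0,0],[0.11,-3.4,0,0],[0.11,-3.4,0,0],[0.11,-3.4,0,0],[0.11,-3.4,0,0],[0.11,-3.4,0,0],[0.11,-3.4,0,0],[0.11,-3.4,0,0],[0.11,-3.4,0,0],[0.11,-3.4,0,0],[0.0,-2.5,0.5,0],[0,-1.3,0.5,0]]], "squeeze": 40}}

```text
time: 3.88
position: [0.4308, -0.0552, 0.1985]
eef_rot: [0.304, -3.125, 0.001]
force: [-0.3, 0.4, -2.5]
opening: 0.08
gripper_force: 40.0
```

Call:
{"name": "carry_out", "arguments": {"commands": [[[0,0,0,0.1],[0,0,0,0.1],[0,0,0,0.1],[0,0,0,0.1],[0,0,0,0.01],[0,0,0,0],[0,0,0,0]]]}}

```text
time: 4.47
position: [0.4306, -0.0523, 0.1988]
eef_rot: [-0.33, -3.123, -0.001]
force: [0.3, -0.8, -2.9]
opening: 0.08
gripper_force: 40.0
```

```bash
python3 - <<'E'
from h import *
d=snap('top','pics/t2.png');e=snap('side','pics/s2.png')
plan(.436,-.05,.200,-12.2)
a=d['frame'][180:290,290:410];b=e['frame'][130:300,210:390]
cv2.imwrite('pics/c2.png',np.hstack([cv2.resize(a,(420,385),interpolation=2),cv2.resize(b,(378,357),interpolation=2).copy() if 0 else cv2.resize(b,(378,385),interpolation=2)])[:,:,::-1])
E
```

```text
t 4.6 pos [ 0.431  -0.0523  0.1992] yaw 167.9 tilt [-0.001  0.    -1.   ] q6 -1.68 | shift cm [-0.44  0.33 -0.08] turn rad 0.002 alt -3.14
```

View pics/c2.png

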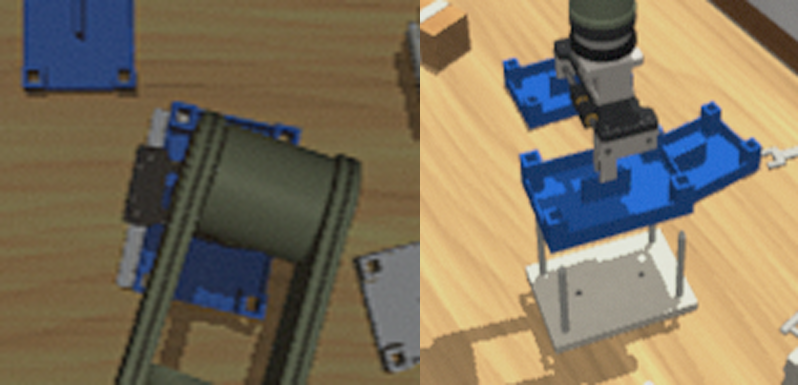

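```bash
python3 - <<'E'
from h import *
d=snap('top');e=snap('side');f=lambda u,v:ray(d,(290+u/3.5-.36,180+v/3.5-.36),.217)[:2]
TL,TR,BR=f(184,116),f(290,136),f(252,303)
print(TL,TR,BR,'center',(TL+BR)/2,'len',np.linalg.norm(TL-BR),np.linalg.norm(TL-TR),np.linalg.norm(TR-BR),'yaw',np.degrees(np.arctan2(*(TR-BR)[::-1])))
# stand from first side/top images
class I:pass
im=cv2.imread('pics/side0.png')
h=cv2.cvtColor(im,cv2.COLOR_BGR2HSV);m=cv2.inRange(h,(0,0,150),(180,50,255));m[:,:258]=0;m[:,345:]=0;m[:225]=0;m[290:]=0
c=max(cv2.findContours(m,0,1)[0],key=cv2.contourArea);p=np.array([ray(e,q[0],.015)[:2] for q in cv2.convexHull(c)]).astype(np.float32);print('stand side',cv2.minAreaRect(p*1000),cv2.boundingRect(c))
g=cv2.cvtColor(cv2.imread('pics/s2.png'),cv2.COLOR_BGR2GRAY)
for sx in(-.08,.08):
  for sy in(-.05,.05):
    a=np.radians(-12.2);P=[.436+sx*np.cos(a)-sy*np.sin(a),-.05+sx*np.sin(a)+sy*np.cos(a)]
    print('post tip pred side',proj(e,P+[.127]).round(1),'top',proj(d,P+[.127]).round(1))
z=lambda f,x0,y0,x1,y1,k:cv2.resize(cv2.imread(f)[y0:y1,x0:x1],None,fx=k,fy=k,interpolation=0)
A=z('pics/side0.png',255,200,345,290,6);cv2.imwrite('pics/st.png',A)
E
```

```text
[ 0.51749892 -0.02152236] [ 0.49902355 -0.12200108] [ 0.34247212 -0.08439011] center [ 0.42998552 -0.05295624] len 0.18597509927760922 0.10216317237021329 0.1610060158729689 yaw -13.50909939212823
stand side ((435.7102966308594, -52.21052551269531), (140.27296447753906, 198.61688232421875), 77.67446899414062) (260, 231, 82, 53)
post tip pred side [276.5 247.1] top [357.8 263.8]
post tip pred side [265.3 221.8] top [330.  257.6]
post tip pred side [334.  231.5] top [366.9 219.5]
post tip pred side [320.1 207.9] top [339.5 213.4]
```

View pics/st.png

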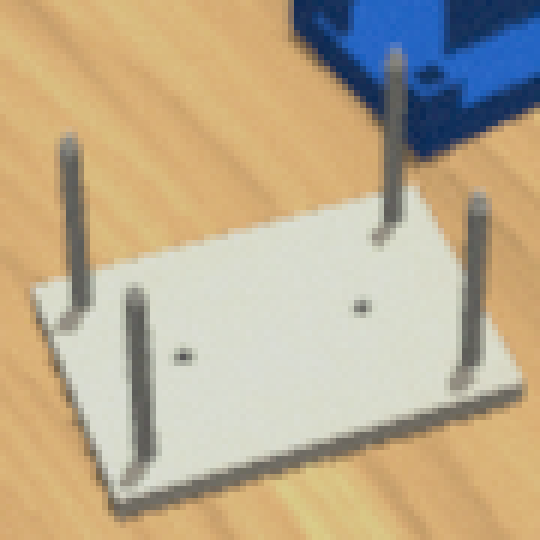

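The tips in the side view are at (266.5,222.5), (277.5,248), (321.3,208.2) and (334.7,232.2), about 1 px from my prediction. I take the stand centre as (0.4365, -0.0515). The tray hangs within about 1 mm of the TCP.

Call:
{"name": "carry_out", "arguments": {"commands": [[[-0.29,0.13,0,0],[-0.29,0.13,0,0],[0,0,1,0],[0,0,1,0],[0,0,1,0],[0,0,0.5,0],[0,0,0.5,0],[0,0,0.5,0],[0,0,0.5,0],[0,0,0.5,0],[0,0,0,0]]]}}

```text
time: 5.58
position: [0.437, -0.0508, 0.1435]
eef_rot: [-0.334, -3.122, -0.001]
force: [0.7, 0.5, -3.6]
opening: 0.08
gripper_force: 40.0
```

```bash
python3 - <<'E'
from h import *
d=snap('top');e=snap('side')
plan(.437,-.051,.043,-12.2);print(observe()['force'])
a=d['frame'][200:280,310:400];b=e['frame'][190:290,250:350]
cv2.imwrite('pics/c3.png',np.hstack([cv2.resize(a,(400,356),interpolation=2),cv2.resize(b,(356,356),interpolation=2)])[:,:,::-1])
E
```

```text
t 5.7 pos [ 0.4373 -0.051   0.1443] yaw 167.8 tilt [-0.001  0.001 -1.   ] q6 -1.67 | shift cm [ 0.02 -0.02 10.13] turn rad 0.0 alt -3.141
[-0.13165396  1.1517163  -2.89080201]
```

View pics/c3.png

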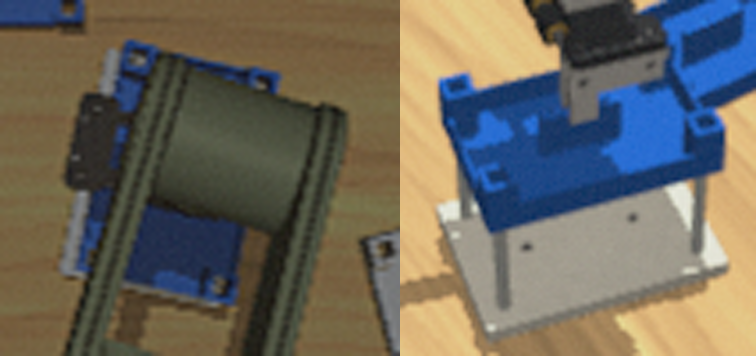

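The posts have entered the sleeves: the underside is about 10 mm below the tips with no rise in force. I lower on.

Call:
{"name": "carry_out", "arguments": {"commands": [[[0,0,0.7,0],[0,0,0.7,0],[0,0,0.8,0],[0,0,0.8,0],[0,0,0.8,0],[0,0,0.8,0],[0,0,0.8,0],[0,0,0.8,0],[0,0,0.8,0],[0,0,0.8,0],[0,0,0.8,0],[0,0,0,0]]]}}

```text
time: 6.68
position: [0.4366, -0.0506, 0.0566]
eef_rot: [-0.334, -3.122, -0.002]
force: [1.3, 5.1, -5.3]
opening: 0.076
gripper_force: 40.0
```

Call:
{"name": "carry_out", "arguments": {"commands": [[[0,0,0.5,0],[0,0,0.5,0],[0,0,0.3,0],[0,0,0.2,0],[0,0,0,0],[0,0,0,0]]]}}

```text
time: 7.18
position: [0.4377, -0.0509, 0.0453]
eef_rot: [-0.333, -3.123, -0.001]
force: [-5.4, 5.7, 14.7]
opening: 0.077
gripper_force: 40.0
```

Call:
{"name": "carry_out", "arguments": {"commands": [[[0,0,0,0],[0,0,0,0],[0,0,0,0],[0,0,-2,0],[0,0,-3.5,0],[0,0,-4,0],[0,0,-4,0],[0,0,-3,0],[0,0,0,0]]], "jaw": 4}}

```text
time: 7.93
position: [0.4424, -0.0535, 0.216]
eef_rot: [0.332, 3.11, -0.007]
force: [0.4, 0.0, -0.2]
opening: 0.425
gripper_force: 0.0
```

```bash
python3 - <<'E'
from h import *
d=snap('top');e=snap('side')
b=e['frame'][120:290,180:400]
cv2.imwrite('pics/c4.png',cv2.resize(b,(770,595),interpolation=2)[:,:,::-1])
h=cv2.cvtColor(d['frame'],cv2.COLOR_RGB2HSV);m=cv2.inRange(h,(105,120,40),(130,255,255));m[:150]=0;m[290:]=0;m[:,:200]=0;m[:,380:]=0
m=cv2.morphologyEx(m,cv2.MORPH_CLOSE,np.ones((5,5)))
for c in cv2.findContours(m,0,1)[0]:
  if cv2.contourArea(c)>300:
    p=np.array([ray(d,q[0],.0225)[:2] for q in c]).astype(np.float32);r=cv2.minAreaRect(p*1000);print(cv2.boundingRect(c),np.round(r[0],1),np.round(r[1],0),r[2])
plan(.598,.343,.16,-8.3)
E
```

```text
(225, 171, 40, 52) [598.9 342.8] [128. 186.] 81.74132537841797
(296, 158, 33, 48) [661.2  82.9] [188. 122.] 1.4229816198349
t 8.0 pos [ 0.4385 -0.0522  0.2099] yaw 167.8 tilt [ 0.003 -0.002 -1.   ] q6 -1.67 | shift cm [-7.21 42.    4.95] turn rad -0.068 alt 3.073
```

View pics/c4.png

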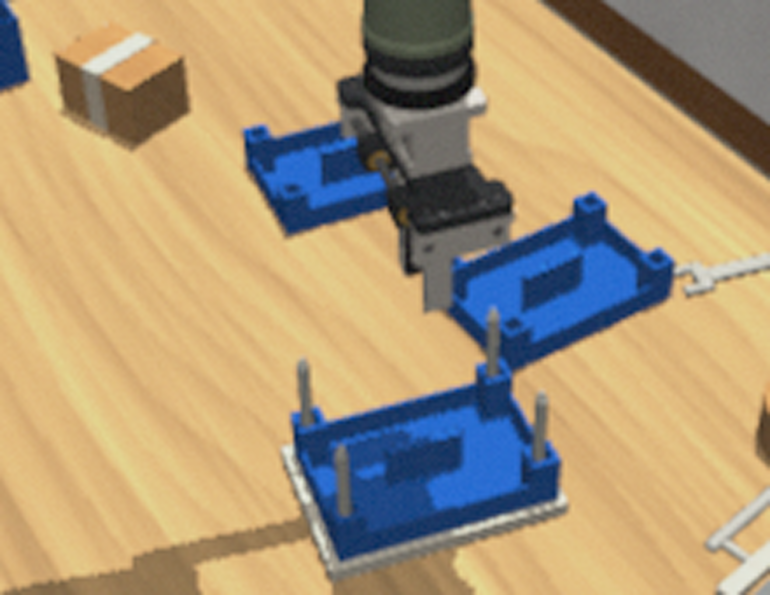

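The first tray is seated with its rim flush over the plate. B and C have not moved.

Call:
{"name": "carry_out", "arguments": {"commands": [[[-0.6,3.5,0.4,-0.006],[-0.6,3.5,0.4,-0.006],[-0.6,3.5,0.4,-0.006],[-0.6,3.5,0.4,-0.006],[-0.6,3.5,0.4,-0.006],[-0.6,3.5,0.4,-0.006],[-0.6,3.5,0.4,-0.006],[-0.6,3.5,0.4,-0.006],[-0.6,3.5,0.4,-0.006],[-0.6,3.5,0.4,-0.006],[-0.6,3.5,0.4,-0.006],[-0.6,3.5,0.4,-0.002]]]}}

```text
time: 9.03
position: [0.5822, 0.3496, 0.1564]
eef_rot: [-0.227, -3.129, 0.005]
force: [1.5, -0.7, 0.3]
opening: 0.426
gripper_force: 0.0
```

Call:
{"name": "carry_out", "arguments": {"commands": [[[0,0,0,0],[0,0,0,0]]]}}

```text
time: 9.2
position: [0.5815, 0.3493, 0.1558]
eef_rot: [-0.223, -3.128, 0.006]
force: [-0.6, -0.1, 0.1]
opening: 0.427
gripper_force: 0.0
```

```bash
python3 - <<'E'
from h import *
plan(.599,.343,.028,-8.3)
E
```

```text
t 9.2 pos [0.5815 0.3493 0.1558] yaw 171.8 tilt [-0.006 -0.004 -1.   ] q6 -1.01 | shift cm [-1.89 -0.32 12.78] turn rad 0.003 alt -3.139
```

Call:
{"name": "carry_out", "arguments": {"commands": [[[-0.9,-0.16,0,0],[-0.9,-0.16,0,0],[0,0,2.6,0],[0,0,2.6,0],[0,0,2.6,0],[0,0,2.6,0],[0,0,1.4,0],[0,0,0.8,0],[0,0,0,0],[0,0,0,0]]]}}

```text
time: 10.03
position: [0.6018, 0.3429, 0.0355]
eef_rot: [0.228, 3.132, 0.001]
force: [0.8, 0.9, -0.1]
opening: 0.427
gripper_force: 0.0
```

```bash
python3 - <<'E'
from h import *
plan(.599,.343,.028,-8.3)
E
```

```text
t 10.0 pos [0.6018 0.3429 0.0355] yaw 171.7 tilt [ 0.001  0.    -1.   ] q6 -1.03 | shift cm [ 0.28 -0.03  0.75] turn rad -0.001 alt 3.141
```

Call:
{"name": "carry_out", "arguments": {"commands": [[[0.25,0,0.3,0],[0,0,0.3,0],[0,0,0.1,0],[0,0,0,0]]]}}

```text
time: 10.37
position: [0.5985, 0.3439, 0.028]
eef_rot: [0.227, 3.133, 0.0]
force: [-0.4, 0.2, 0.6]
opening: 0.425
gripper_force: 0.0
```

Call:
{"name": "carry_out", "arguments": {"commands": [[[0,0,0,0],[0,0,0,0],[0,0,0,0],[0,0,0,0],[0,0,0,0],[0,0,0,0]]], "jaw": 0}}

```text
time: 10.87
position: [0.5983, 0.3436, 0.0276]
eef_rot: [0.227, 3.133, -0.0]
force: [-0.6, -0.6, -0.1]
opening: 0.08
gripper_force: 40.0
```

Call:
{"name": "carry_out", "arguments": {"commands": [[[0,0,-1,0],[0,0,-2,0],[0,0,-3,0],[0,0,-3,0],[0,0,-3,0],[0,0,-3,0],[0,0,-2,0],[0,0,-1,0],[0,0,0,0]]]}}

```text
time: 11.62
position: [0.5999, 0.3444, 0.2113]
eef_rot: [0.227, 3.128, 0.004]
force: [1.5, 0.3, -2.3]
opening: 0.082
gripper_force: 40.0
```

```bash
python3 - <<'E'
from h import *
plan(.4365,-.0505,.21,-12.2)
E
```

```text
t 11.6 pos [0.5999 0.3444 0.2113] yaw 171.7 tilt [ 0.006  0.002 -1.   ] q6 -1.03 | shift cm [ 10.47 -41.43  -0.05] turn rad 0.068 alt -3.073
```

Call:
{"name": "carry_out", "arguments": {"commands": [[[0.87,-3.45,0,0],[0.87,-3.45,0,0],[0.87,-3.45,0,0],[0.87,-3.45,0,0],[0.87,-3.45,0,0],[0.87,-3.45,0,0],[0.87,-3.45,0,0],[0.87,-3.45,0,0],[0.87,-3.45,0,0],[0.87,-3.45,0,0],[0.87,-3.45,0,0],[0.87,-3.45,0,0]]]}}

```text
time: 12.62
position: [0.4327, -0.0517, 0.2053]
eef_rot: [-0.226, -3.129, -0.001]
force: [1.6, -1.1, -2.5]
opening: 0.077
gripper_force: 40.0
```

Call:
{"name": "carry_out", "arguments": {"commands": [[[0,0,0,0.034],[0,0,0,0.034],[0,0,0,0],[0,0,0,0]]]}}

```text
time: 12.95
position: [0.434, -0.0507, 0.2059]
eef_rot: [-0.333, -3.121, -0.001]
force: [0.2, 0.3, -2.7]
opening: 0.084
gripper_force: 40.0
```

```bash
python3 - <<'E'
from h import *
plan(.4365,-.0505,.16,-12.2)
d=snap('top');e=snap('side')
a=d['frame'][180:290,290:410];b=e['frame'][150:290,240:360]
cv2.imwrite('pics/c5.png',np.hstack([cv2.resize(a,(420,385),interpolation=2),cv2.resize(b,(330,385),interpolation=2)])[:,:,::-1])
E
```

```text
t 12.9 pos [ 0.434  -0.0507  0.2059] yaw 167.8 tilt [-0.003  0.001 -1.   ] q6 -1.67 | shift cm [-0.25  0.07  4.59] turn rad 0.001 alt -3.141
```

View pics/c5.png

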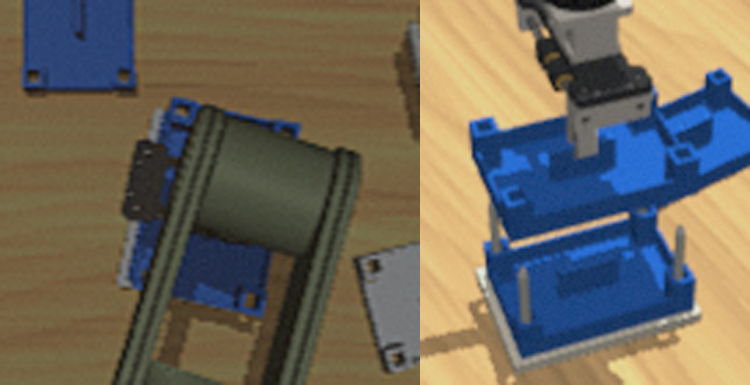

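Call:
{"name": "carry_out", "arguments": {"commands": [[[-0.25,0.05,0,0],[0,0,1.5,0],[0,0,1.5,0],[0,0,1,0],[0,0,0.5,0],[0,0,0.4,0],[0,0,0.4,0],[0,0,0.4,0],[0,0,0.4,0],[0,0,0,0],[0,0,0,0]]]}}

```text
time: 13.97
position: [0.4378, -0.051, 0.1465]
eef_rot: [-0.334, -3.124, -0.0]
force: [0.0, -0.2, -2.6]
opening: 0.078
gripper_force: 40.0
```

Call:
{"name": "carry_out", "arguments": {"commands": [[[0,0,0.5,0],[0,0,0.6,0],[0,0,0.6,0],[0,0,0.6,0],[0,0,0.6,0],[0,0,0.6,0],[0,0,0.5,0],[0,0,0.4,0],[0,0,0,0]]]}}

```text
time: 14.72
position: [0.4371, -0.0507, 0.1014]
eef_rot: [-0.333, -3.122, -0.001]
force: [-0.2, 0.8, -3.8]
opening: 0.082
gripper_force: 40.0
```

Call:
{"name": "carry_out", "arguments": {"commands": [[[0,0,0.5,0],[0,0,0.5,0],[0,0,0.3,0],[0,0,0.2,0],[0,0,0.1,0],[0,0,0,0]]]}}

```text
time: 15.22
position: [0.4377, -0.0508, 0.0875]
eef_rot: [-0.333, -3.123, -0.0]
force: [-3.7, 2.9, 4.4]
opening: 0.082
gripper_force: 40.0
```

Call:
{"name": "carry_out", "arguments": {"commands": [[[0,0,0,0],[0,0,0,0],[0,0,0,0],[0,0,-2,0],[0,0,-3.5,0],[0,0,-4,0],[0,0,-3,0],[0,0,0,0],[0,0,0,0]]], "jaw": 4}}

```text
time: 15.97
position: [0.4396, -0.0518, 0.2138]
eef_rot: [0.333, 3.118, -0.002]
force: [0.2, -0.7, 0.1]
opening: 0.429
gripper_force: 0.0
```

```bash
python3 - <<'E'
from h import *
d=snap('top','pics/t6.png');e=snap('side','pics/s6.png')
h=cv2.cvtColor(d['frame'],cv2.COLOR_RGB2HSV);m=cv2.inRange(h,(105,120,40),(130,255,255));m[:150]=0;m[290:]=0;m[:,:200]=0;m[:,380:]=0
m=cv2.morphologyEx(m,cv2.MORPH_CLOSE,np.ones((5,5)))
for c in cv2.findContours(m,0,1)[0]:
  if cv2.contourArea(c)>300:
    p=np.array([ray(d,q[0],.0225)[:2] for q in c]).astype(np.float32);r=cv2.minAreaRect(p*1000);print(cv2.boundingRect(c),np.round(r[0],1),np.round(r[1],0),r[2])
plan(.661,.083,.16,1.4)
E
```

```text
(340, 244, 23, 24) [375.6 -71.4] [80. 74.] 73.81852722167969
(296, 158, 33, 48) [661.2  82.9] [188. 122.] 1.4229816198349
t 16.1 pos [ 0.4371 -0.0509  0.2104] yaw 167.8 tilt [-0.002  0.    -1.   ] q6 -1.67 | shift cm [-19.07  17.82   5.01] turn rad -0.237 alt 2.904
```

Call:
{"name": "carry_out", "arguments": {"commands": [[[-2.38,2.23,0.4,0],[-2.38,2.23,0.63,0],[-2.38,2.23,0.63,0],[-2.38,2.23,0.63,0],[-2.38,2.23,0.63,0],[-2.38,2.23,0.63,0],[-2.38,2.23,0.63,0],[-2.38,2.23,0.63,0],[0,0,0,-0.118],[0,0,0,-0.118],[0,0,0,0],[0,0,0,0]]]}}

```text
time: 17.07
position: [0.6602, 0.0832, 0.1607]
eef_rot: [0.032, -3.137, -0.0]
force: [-0.2, 0.5, -0.1]
opening: 0.428
gripper_force: 0.0
```

```bash
python3 - <<'E'
from h import *
plan(.661,.083,.028,1.4)
E
```

```text
t 17.1 pos [0.6602 0.0832 0.1607] yaw -178.8 tilt [-0.005 -0.    -1.   ] q6 -1.6 | shift cm [-0.14 -0.02 13.26] turn rad -0.004 alt 3.137
```

View pics/s6.png

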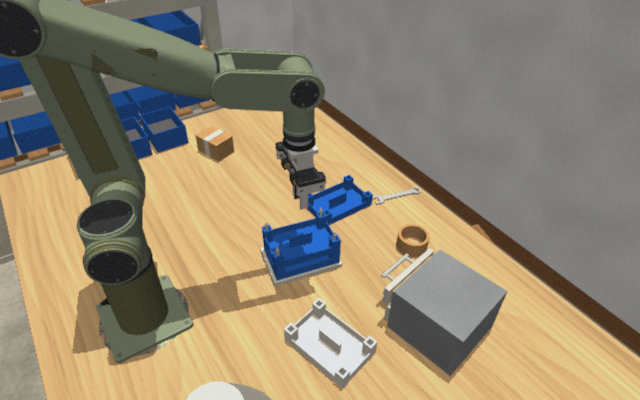

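The second tray is seated at (302,248). Now for tray C.

Call:
{"name": "carry_out", "arguments": {"commands": [[[0,0,2.6,0],[0,0,2.6,0],[0,0,2.6,0],[0,0,2.6,0],[0,0,1.7,0],[0,0,0.9,0],[0,0,0,0],[0,0,0,0],[0,0,0,0]]]}}

```text
time: 17.82
position: [0.6629, 0.0831, 0.0352]
eef_rot: [-0.035, 3.138, -0.0]
force: [-0.0, 0.6, 0.0]
opening: 0.423
gripper_force: 0.0
```

```bash
python3 - <<'E'
from h import *
plan(.661,.083,.028,1.4)
E
```

```text
t 17.8 pos [0.6629 0.0831 0.0352] yaw -178.7 tilt [ 0.003 -0.    -1.   ] q6 -1.6 | shift cm [ 0.2  -0.    0.72] turn rad -0.002 alt 3.14
```

Call:
{"name": "carry_out", "arguments": {"commands": [[[0.2,0,0.4,0],[0,0,0.3,0],[0,0,0,0],[0,0,0,0]]]}}

```text
time: 18.15
position: [0.6596, 0.0831, 0.0266]
eef_rot: [-0.036, 3.141, -0.0]
force: [0.1, 0.6, 0.2]
opening: 0.425
gripper_force: 0.0
```

Call:
{"name": "carry_out", "arguments": {"commands": [[[0,0,0,0],[0,0,0,0],[0,0,0,0],[0,0,0,0],[0,0,0,0],[0,0,0,0]]], "jaw": 0}}

```text
time: 18.65
position: [0.6597, 0.0833, 0.0265]
eef_rot: [-0.036, 3.141, 0.001]
force: [-0.0, 1.0, 0.2]
opening: 0.083
gripper_force: 40.0
```

Call:
{"name": "carry_out", "arguments": {"commands": [[[0,0,-1,0],[0,0,-2,0],[0,0,-3,0],[0,0,-3,0],[0,0,-3,0],[0,0,-3,0],[0,0,-2,0],[0,0,-2,0],[0,0,0,0]]]}}

```text
time: 19.4
position: [0.6624, 0.0831, 0.2226]
eef_rot: [-0.036, 3.132, -0.0]
force: [1.3, -0.3, -1.3]
opening: 0.086
gripper_force: 40.0
```

```bash
python3 - <<'E'
from h import *
plan(.437,-.0505,.21,-12.2)
E
```

```text
t 19.4 pos [0.6624 0.0831 0.2226] yaw -178.7 tilt [ 0.01 -0.   -1.  ] q6 -1.6 | shift cm [ 22.86 -12.83   1.05] turn rad 0.236 alt -2.905
```

Call:
{"name": "carry_out", "arguments": {"commands": [[[2.86,-1.6,0,0],[2.86,-1.6,0,0],[2.86,-1.6,0,0],[2.86,-1.6,0,0],[2.86,-1.6,0,0],[2.86,-1.6,0,0],[2.86,-1.6,0,0],[2.86,-1.6,0,0],[0,0,0,0.118],[0,0,0,0.118],[0,0,0,0],[0,0,0,0]]]}}

```text
time: 20.4
position: [0.4331, -0.05, 0.2155]
eef_rot: [-0.329, -3.123, -0.0]
force: [1.0, 0.0, -2.5]
opening: 0.081
gripper_force: 40.0
```

```bash
python3 - <<'E'
from h import *
plan(.437,-.0505,.16,-12.2)
d=snap('top');e=snap('side')
a=d['frame'][180:290,290:410];b=e['frame'][150:290,240:360]
cv2.imwrite('pics/c7.png',np.hstack([cv2.resize(a,(420,385),interpolation=2),cv2.resize(b,(330,385),interpolation=2)])[:,:,::-1])
E
```

```text
t 20.4 pos [ 0.4331 -0.05    0.2155] yaw 168.0 tilt [-0.002  0.    -1.   ] q6 -1.67 | shift cm [-0.4   0.03  5.55] turn rad 0.003 alt -3.139
```

View pics/c7.png

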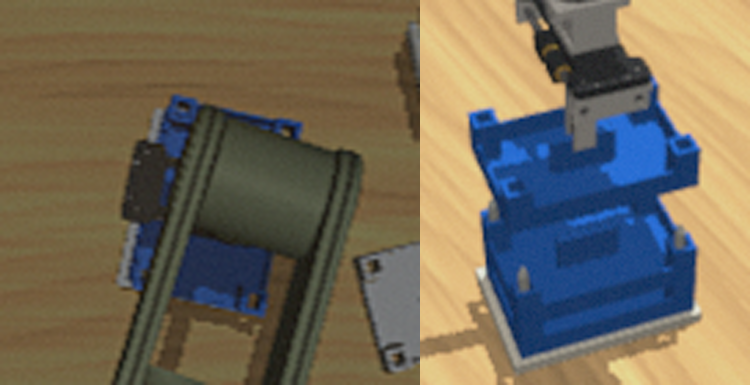

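Call:
{"name": "carry_out", "arguments": {"commands": [[[-0.28,0,0,0],[0,0,1.5,0],[0,0,1.5,0],[0,0,1.5,0],[0,0,1,0],[0,0,0.4,0],[0,0,0.4,0],[0,0,0.4,0],[0,0,0.3,0],[0,0,0,0],[0,0,0,0]]]}}

```text
time: 21.42
position: [0.4369, -0.0508, 0.1468]
eef_rot: [0.334, 3.123, -0.0]
force: [-0.3, 0.1, -3.0]
opening: 0.078
gripper_force: 40.0
```

Call:
{"name": "carry_out", "arguments": {"commands": [[[0,0,0.3,0],[0,0,0.3,0],[0,0,0.3,0],[0,0,0.2,0],[0,0,0,0],[0,0,0,0]]]}}

```text
time: 21.92
position: [0.4363, -0.0506, 0.1351]
eef_rot: [-0.334, -3.123, -0.0]
force: [-0.5, 0.8, -3.2]
opening: 0.083
gripper_force: 40.0
```

Call:
{"name": "carry_out", "arguments": {"commands": [[[0,0,0.2,0],[0,0,0.2,0],[0,0,0.1,0],[0,0,0,0],[0,0,0,0]]]}}

```text
time: 22.33
position: [0.437, -0.0507, 0.1314]
eef_rot: [0.333, 3.123, 0.0]
force: [-2.7, 1.8, 4.6]
opening: 0.082
gripper_force: 40.0
```

Call:
{"name": "carry_out", "arguments": {"commands": [[[0,0,0,0],[0,0,0,0],[0,0,0,0],[0,0,-2,0],[0,0,-3,0],[0,0,-4,0],[0,0,-4,0],[0,4,0,0],[0,4,0,0],[0,4,0,0],[0,4,0,0],[0,4,0,0]]], "jaw": 4}}

```text
time: 23.33
position: [0.4792, 0.1463, 0.2605]
eef_rot: [0.334, 3.123, -0.0]
force: [0.8, -0.3, -0.6]
opening: 0.426
gripper_force: 0.0
```

```bash
python3 - <<'E'
from h import *
d=snap('top','pics/t8.png');e=snap('side','pics/s8.png')
a=d['frame'][150:290,320:500];b=e['frame'][180:380,250:520]
cv2.imwrite('pics/c8.png',np.vstack([cv2.copyMakeBorder(cv2.resize(a,(360,280),interpolation=2),0,0,0,72,0),cv2.resize(b,(432,320),interpolation=2)])[:,:,::-1])
E
```

```text
(no output)
```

View pics/c8.png

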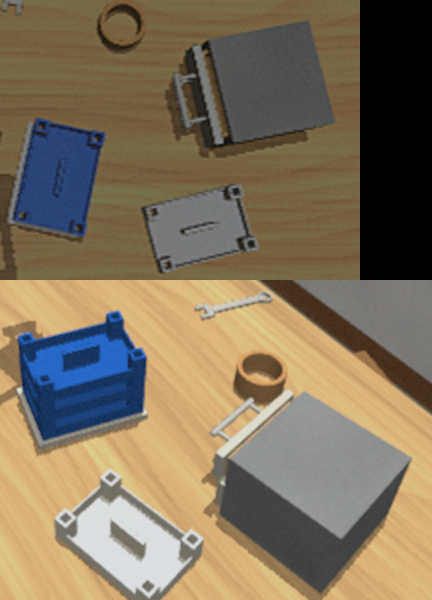

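The top tray is level and seated, and the stack stands at side crop (83,380). The cabinet top is at top-view (454,191). Its handle bar runs from about (409.5,186.5) to (413.5,212.5), and the drawer is slightly open.

```bash
python3 - <<'E'
from h import *
d=snap('top');e=snap('side')
h=cv2.cvtColor(d['frame'],cv2.COLOR_RGB2HSV)
cs=[ray(d,p,.14)[:2] for p in((423.5,171),(474,161),(486,211),(433,221.5))];print('cab corners',np.round(cs,3).tolist(), 'centre',np.mean(cs,0).round(4))
m=cv2.inRange(h,(0,0,50),(180,50,125));M=np.zeros_like(m);M[150:235,420:500]=m[150:235,420:500];M=cv2.morphologyEx(M,cv2.MORPH_OPEN,np.ones((3,3)))
c=max(cv2.findContours(M,0,1)[0],key=cv2.contourArea);p=np.array([ray(d,q[0],.14)[:2] for q in c]).astype(np.float32);print(cv2.minAreaRect(p*1000),cv2.boundingRect(c))
# bright handle/front
m=cv2.inRange(h,(0,0,130),(180,70,255));M=np.zeros_like(m);M[160:235,395:440]=m[160:235,395:440]
for c in cv2.findContours(M,0,1)[0]:
  if cv2.contourArea(c)>8: print('bright',cv2.boundingRect(c),cv2.minAreaRect(c))
for a,b in(((409.5,186.5),(413.5,212.5)),):
    P,Q=ray(d,a,.103),ray(d,b,.103);print('bar top',P.round(4),Q.round(4),'mid',((P+Q)/2).round(4),np.linalg.norm(P-Q),'yaw',np.degrees(np.arctan2(*(P-Q)[1::-1])))
P,Q=ray(e,(383,274),.103),ray(e,(409,256),.103);print('bar side',P.round(4),Q.round(4),'mid',((P+Q)/2).round(4),np.linalg.norm(P-Q))
cv2.imwrite('pics/h.png',cv2.resize(np.hstack([d['frame'][160:235,395:445],e['frame'][245:320,375:425]]),None,fx=7,fy=7,interpolation=0)[:,:,::-1])
E
```

```text
cab corners [[0.678, -0.319], [0.716, -0.502], [0.535, -0.535], [0.497, -0.347]] centre [ 0.6064 -0.4256]
((609.1614990234375, -429.029296875), (189.40235900878906, 185.25279235839844), 11.574227333068848) (425, 161, 62, 60)
bar top [ 0.628  -0.2767  0.103 ] [ 0.5321 -0.2887  0.103 ] mid [ 0.5801 -0.2827  0.103 ] 0.09663012901624879 yaw 7.100939740028274
bar side [ 0.5349 -0.2851  0.103 ] [ 0.6299 -0.2752  0.103 ] mid [ 0.5824 -0.2802  0.103 ] 0.09555556463404491
```

```bash
python3 - <<'E'
from h import *
plan(.580,-.2815,.19,8.5)
E
```

```text
t 23.5 pos [0.4786 0.1453 0.2599] yaw 168.0 tilt [-0.001 -0.001 -1.   ] q6 -1.24 | shift cm [-18.82 -39.61   7.03] turn rad -0.359 alt 2.783
```

Call:
{"name": "carry_out", "arguments": {"commands": [[[-1.57,-3.3,0,0],[-1.57,-3.3,0,0],[-1.57,-3.3,0,0],[-1.57,-3.3,0,0],[-1.57,-3.3,0,0],[-1.57,-3.3,0,0],[-1.57,-3.3,0,0],[-1.57,-3.3,0,0],[-1.57,-3.3,0,0],[-1.57,-3.3,0,0],[-1.57,-3.3,0,0],[-1.57,-3.3,0,0]]], "jaw": 3.2}}

```text
time: 24.53
position: [0.5777, -0.2862, 0.2604]
eef_rot: [-0.339, -3.123, 0.001]
force: [0.1, 0.5, -0.1]
opening: 0.341
gripper_force: 0.0
```

Call:
{"name": "carry_out", "arguments": {"commands": [[[0,0,2,-0.12],[0,0,2,-0.12],[0,0,2,-0.12],[0,0,1,0],[0,0,0,0],[0,0,0,0]]]}}

```text
time: 25.03
position: [0.5783, -0.2829, 0.1902]
eef_rot: [0.225, -3.132, -0.001]
force: [-0.2, -0.2, 0.4]
opening: 0.342
gripper_force: 0.0
```

```bash
python3 - <<'E'
from h import *
plan(.581,-.2815,.101,8.5)
e=snap('side');cv2.imwrite('pics/c9.png',cv2.resize(e['frame'][190:350,330:500],(638,600),interpolation=2)[:,:,::-1])
E
```

```text
t 25.0 pos [ 0.5783 -0.2829  0.1902] yaw -171.8 tilt [-0.001  0.    -1.   ] q6 -2.3 | shift cm [-0.29  0.1   8.92] turn rad -0.005 alt 3.136
```

Call:
{"name": "carry_out", "arguments": {"commands": [[[-0.2,0.1,2,0],[0,0,2,0],[0,0,1.5,0],[0,0,1,0],[0,0,1,0],[0,0,0.7,0],[0,0,0.6,0],[0,0,0,0],[0,0,0,0]]]}}

```text
time: 25.83
position: [0.5814, -0.281, 0.1027]
eef_rot: [-0.231, 3.133, -0.0]
force: [0.3, -0.0, 1.1]
opening: 0.337
gripper_force: 0.0
```

Call:
{"name": "carry_out", "arguments": {"commands": [[[0,0,0,0],[0,0,0,0],[0,0,0,0],[0,0,0,0],[0,0,0,0],[0,0,0,0]]], "jaw": 0, "squeeze": 15}}

```text
time: 26.33
position: [0.5817, -0.2808, 0.1031]
eef_rot: [-0.231, 3.132, -0.0]
force: [0.8, 1.4, 2.0]
opening: 0.102
gripper_force: 14.6
```

Call:
{"name": "carry_out", "arguments": {"commands": [[[0,0.5,0,0],[0,1,0,0],[0,1,0,0],[0,1,0,0],[0,1,0,0],[0,1,0,0],[0,1,0,0],[0,1,0,0],[0,1,0,0],[0,1,0,0],[0,0.7,0,0],[0,0,0,0]]]}}

```text
time: 27.33
position: [0.5611, -0.1777, 0.1028]
eef_rot: [0.234, -3.122, -0.003]
force: [-11.3, -0.6, 11.9]
opening: 0.097
gripper_force: 15.8
```

Call:
{"name": "carry_out", "arguments": {"commands": [[[0,0,0,0],[0,0,0,0],[0,0,0,0],[0,0,-2,0],[0,0,-3,0],[0,0,-4,0],[0,0,-4,0],[4,0,0,0],[4,0,0,0],[4,0,0,0],[4,0,0,0],[0,0,0,0]]], "jaw": 3.2}}

```text
time: 28.33
position: [0.4019, -0.202, 0.2305]
eef_rot: [0.226, -3.128, -0.004]
force: [-0.1, -0.3, -0.7]
opening: 0.34
gripper_force: 0.0
```

```bash
python3 - <<'E'
from h import *
plan(.56,-.178,.2,10)
d=snap('top','pics/t10.png');e=snap('side','pics/s10.png')
a=d['frame'][160:230,380:450];b=e['frame'][210:330,330:450]
cv2.imwrite('pics/c10.png',np.hstack([cv2.resize(a,(400,400),interpolation=2),cv2.resize(b,(400,400),interpolation=2)])[:,:,::-1])
E
```

```text
t 28.3 pos [ 0.4019 -0.202   0.2305] yaw -171.7 tilt [-0.006  0.002 -1.   ] q6 -2.37 | shift cm [-16.     0.1    2.97] turn rad -0.03 alt 3.111
```

View pics/c10.png

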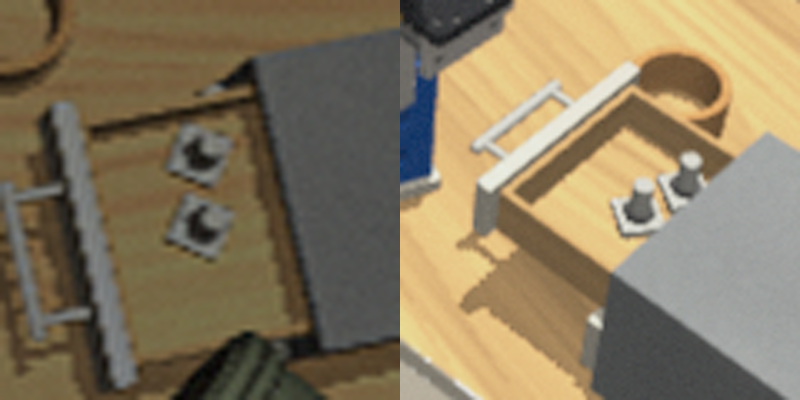

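Two feet stand in the drawer. Their plates are at top-view (415,187) and (415.3,199.4), and their stem tops at side-view (417,258) and (403,266.4). There is no third foot.

```bash
python3 - <<'E'
from h import *
d=snap('top');e=snap('side')
# plate outlines: bright mask in top
h=cv2.cvtColor(d['frame'],cv2.COLOR_RGB2HSV);m=cv2.inRange(h,(0,0,95),(180,60,255));M=np.zeros_like(m);M[178:208,405:424]=m[178:208,405:424]
for c in cv2.findContours(cv2.morphologyEx(M,cv2.MORPH_CLOSE,np.ones((3,3))),0,1)[0]:
    if cv2.contourArea(c)>10:
        r=cv2.minAreaRect(np.array([ray(d,q[0],.086)[:2]*1000 for q in c],np.float32));print(r)
for p in((414.7,186.7),(415,199)):print('top',ray(d,p,.086)[:2].round(4))
for p in((417,258),(403,266.4)):print('side',ray(e,p,.120)[:2].round(4))
E
```

```text
((606.8978881835938, -300.4842224121094), (39.943355560302734, 82.46573638916016), 84.43672943115234)
top [ 0.6304 -0.3003]
top [ 0.5842 -0.3001]
side [ 0.63   -0.3016]
side [ 0.5816 -0.3034]
```

Call:
{"name": "carry_out", "arguments": {"commands": [[[0,0,0,0.125],[0,0,0,0.125],[0,0,0,0.125],[0,0,0,0.125],[0,0,0,0.125],[0,0,0,0.125],[0,0,0,0.125],[0,0,0,0.125],[0,0,0,0.125],[0,0,0,0.125],[0,0,0,0.125],[0,0,0,0.125]]], "jaw": 3, "squeeze": 30}}

```text
time: 29.53
position: [0.4098, -0.2033, 0.2325]
eef_rot: [1.972, 2.445, 0.001]
force: [0.7, 0.2, 0.5]
opening: 0.321
gripper_force: 0.0
```

```bash
python3 - <<'E'
from h import *
plan(.583,-.302,.18,95)
E
```

```text
t 29.5 pos [ 0.4098 -0.2033  0.2325] yaw 102.2 tilt [ 0.001  0.    -1.   ] q6 -0.86 | shift cm [-13.32  14.83   5.26] turn rad 0.126 alt -3.015
```

Call:
{"name": "carry_out", "arguments": {"commands": [[[-2.22,2.47,0,0],[-2.22,2.47,0,0],[-2.22,2.47,0,0],[-2.22,2.47,0,0],[-2.22,2.47,0,0],[-2.22,2.47,0,0],[0,0,2,0.06],[0,0,2,0.06],[0,0,1.2,0],[0,0,0,0],[0,0,0,0]]]}}

```text
time: 30.45
position: [0.5817, -0.3005, 0.1791]
eef_rot: [-2.106, -2.328, 0.0]
force: [0.2, -0.3, 0.3]
opening: 0.315
gripper_force: 0.0
```

```bash
python3 - <<'E'
from h import *
plan(.583,-.302,.113,95)
E
```

```text
t 30.4 pos [ 0.5817 -0.3005  0.1791] yaw 95.7 tilt [-0.002  0.001 -1.   ] q6 -0.71 | shift cm [-0.17  0.13  6.61] turn rad 0.013 alt -3.129
```

Call:
{"name": "carry_out", "arguments": {"commands": [[[-0.15,0.1,1.5,0],[0,0,1.5,0],[0,0,1.2,0],[0,0,1,0],[0,0,0.7,0],[0,0,0.5,0],[0,0,0.2,0],[0,0,0,0],[0,0,0,0]]]}}

```text
time: 31.2
position: [0.5829, -0.303, 0.115]
eef_rot: [2.109, 2.327, 0.0]
force: [0.5, 0.8, 0.0]
opening: 0.32
gripper_force: 0.0
```

Call:
{"name": "carry_out", "arguments": {"commands": [[[0,0,0,0],[0,0,0,0],[0,0,0,0],[0,0,0,0],[0,0,0,0],[0,0,0,0]]], "jaw": 0}}

```text
time: 31.7
position: [0.5833, -0.3032, 0.1152]
eef_rot: [2.109, 2.326, 0.001]
force: [1.5, -0.1, 2.1]
opening: 0.143
gripper_force: 30.0
```

Call:
{"name": "carry_out", "arguments": {"commands": [[[0,0,-1,0],[0,0,-2,0],[0,0,-3,0],[0,0,-3,0],[0,0,-3,0],[0,0,-2,0],[0,0,0,0],[0,0,0,0]]]}}

```text
time: 32.37
position: [0.5828, -0.303, 0.2556]
eef_rot: [2.109, 2.326, 0.0]
force: [-0.4, -0.3, -2.4]
opening: 0.149
gripper_force: 30.0
```

```bash
python3 - <<'E'
from h import *
plan(.4438,-.0195,.21,77.8)
E
```

```text
t 32.4 pos [ 0.5828 -0.303   0.2556] yaw 95.6 tilt [ 0.002 -0.001 -1.   ] q6 -0.71 | shift cm [ 29.59 -11.07   4.5 ] turn rad 0.311 alt -2.831
```

Call:
{"name": "carry_out", "arguments": {"commands": [[[3.29,-1.23,0,0],[3.29,-1.23,0,0],[3.29,-1.23,0,0],[3.29,-1.23,0,0],[3.29,-1.23,0,0],[3.29,-1.23,0,0],[3.29,-1.23,0,0],[3.29,-1.23,0,0],[3.29,-1.23,0,0],[0,0,0,0.103],[0,0,0,0.104],[0,0,0,0.104]]]}}

```text
time: 33.37
position: [0.4411, -0.0177, 0.2515]
eef_rot: [-2.445, -1.966, 0.006]
force: [-0.2, 0.3, -0.9]
opening: 0.143
gripper_force: 30.0
```

Call:
{"name": "carry_out", "arguments": {"commands": [[[0,0,2,0],[0,0,2,0],[0,0,0.5,0],[0,0,0,0],[0,0,0,0]]]}}

```text
time: 33.78
position: [0.4424, -0.0188, 0.2082]
eef_rot: [-2.443, -1.971, 0.003]
force: [-0.2, 0.8, -0.9]
opening: 0.145
gripper_force: 30.0
```

```bash
python3 - <<'E'
from h import *
plan(.4438,-.0195,.144,77.8);print(observe()['opening'],observe()['force'])
E
```

```text
t 33.8 pos [ 0.4424 -0.0188  0.2082] yaw 77.8 tilt [-0.003  0.001 -1.   ] q6 -0.03 | shift cm [-0.04  0.17  6.42] turn rad -0.0 alt 3.141
0.14540723889067014 [-0.23653768  0.78387833 -0.91637108]
```

Call:
{"name": "carry_out", "arguments": {"commands": [[[0,0.15,1.5,0],[0,0,1.5,0],[0,0,1.2,0],[0,0,1,0],[0,0,0.6,0],[0,0,0.3,0],[0,0,0.2,0],[0,0,0.1,0],[0,0,0,0],[0,0,0,0]]]}}

```text
time: 34.62
position: [0.4487, -0.0234, 0.1498]
eef_rot: [2.436, 1.965, 0.001]
force: [-1.7, -8.1, 10.6]
opening: 0.151
gripper_force: 30.3
```

```bash
python3 - <<'E'
from h import *
d=snap('top');e=snap('side')
a=d['frame'][200:280,310:390];b=e['frame'][175:265,255:345]
cv2.imwrite('pics/c11.png',np.hstack([cv2.resize(a,(250,250),interpolation=2) if 0 else cv2.copyMakeBorder(cv2.resize(a,(250,250),interpolation=2),0,300,0,0,0),cv2.resize(b,(550,550),interpolation=2)])[:,:,::-1])
E
```

```text
(no output)
```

View pics/c11.png

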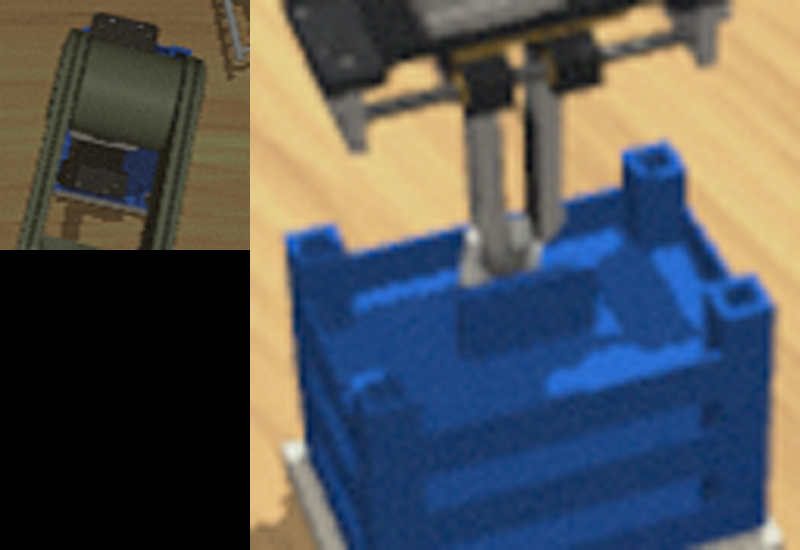

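This shows the foot between the fingers over the tray, behind the fin. Its plate is at crop (460–540, 218–285) and may be tilted. I check that by numbers.

```bash
python3 - <<'E'
from h import *
e=snap('side');s=observe();print(s['position'],s['force'],s['torque'],Ro.from_rotvec(s['eef_rot']).as_matrix()[:,2])
h=cv2.cvtColor(e['frame'],cv2.COLOR_RGB2HSV);sub=h[205:228,285:310]
for r in range(23): print(205+r,''.join('#' if (v[1]<70 and v[2]>150) else 'o' if v[1]<70 else '.' for v in sub[r]))
def L(x,y): return np.array([.437+x*.977+y*.211,-.0508-x*.211+y*.977])
c=s['position']
for z in(.108,.114,.122):
    print(z,'foot ctr',proj(e,[c[0],c[1],z]).round(1))
print('stemtop',proj(e,[c[0],c[1],.154]).round(1),'fin ends top',[proj(e,[*L(x,0),.146]).round(1) for x in(-.032,.032)],'far wall top',[proj(e,[*L(x,.06),.130]).round(1) for x in(-.05,.05)],'far wall foot',[proj(e,[*L(x,.058),.108]).round(1) for x in(-.05,.05)])
E
```

```text
[ 0.44877827 -0.02339077  0.14979229] [-1.39115757 -8.81386719  9.66548627] [-1.59616268  0.36136323  0.05244589] [ 0.00830937 -0.00867001 -0.99992789]
205 ......ooooo.....ooooo....
206 ......ooooo.....ooooo..##
207 ......ooooo.....ooooo#o..
208 ......ooooo.....ooooo....
209 ......oooooo##oooooooo...
210 ......ooooooo#oooooooo...
211 ...###ooooooooooooooo....
212 ###...#oooooooooooooo....
213 .....###oooooooooooo.....
214 .....o#oooooooooooo......
215 .....ooooooooooo##.......
216 .....oooooooooooo........
217 .....oooooooooooo........
218 ....ooooooooooooo........
219 .....#ooooooo............
220 .....oooo................
221 .....ooo.................
222 .........................
223 .........................
224 .........................
225 .........................
226 .........................
227 .........................
0.108 foot ctr [298.2 224.1]
0.114 foot ctr [298.2 222.5]
0.122 foot ctr [298.1 220.4]
stemtop [298.  211.8] fin ends top [array([288.3, 224.5]), array([310.9, 218.6])] far wall top [array([275.2, 216. ]), array([309.3, 207.4])] far wall foot [array([275.8, 222.3]), array([309.5, 213.6])]
```

The plate's far edge is resting on the far wall. The foot swung in the pads when the arm stopped, so I lift, move to the free end of the tray at local (60,-8) mm, and set it down there.

Call:
{"name": "carry_out", "arguments": {"commands": [[[0,0,-0.7,0],[0,0,-1.5,0],[0,0,-2,0],[0,0,-1.5,0],[0,0,-0.5,0],[0,0,0,0],[0,0,0,0]]], "squeeze": 50}}

```text
time: 35.35
position: [0.4448, -0.0191, 0.2073]
eef_rot: [-2.445, -1.973, -0.0]
force: [-0.1, -0.4, -1.7]
opening: 0.141
gripper_force: 50.0
```

```bash
python3 - <<'E'
from h import *
plan(.4939,-.0713,.215,77.8)
e=snap('side');print(observe()['force'],observe()['torque'])
h=cv2.cvtColor(e['frame'],cv2.COLOR_RGB2HSV);sub=h[175:212,280:315]
for r in range(0,37): print(175+r,''.join('#' if (v[1]<70 and v[2]>150) else 'o' if v[1]<70 else '.' for v in sub[r]))
c=observe()['position']
for z in(c[2]-.035,c[2]-.027,c[2]+.005):
    print(z,'foot ctr',proj(e,[c[0],c[1],z]).round(1))
E
```

```text
t 35.4 pos [ 0.4448 -0.0191  0.2073] yaw 77.8 tilt [ 0.  0. -1.] q6 -0.03 | shift cm [-4.07  5.9  -0.77] turn rad 0.0 alt -3.142
[-0.62590349  0.13810425 -1.81509546] [-0.11389971  0.02958661 -0.00158207]
175 ........ooooo.....ooooo............
176 ........ooooo.....ooooo............
177 ........oooooo....ooooo............
178 ........oooooo....ooooo............
179 ........oooooo....ooooo............
180 ........oooooo....ooooo............
181 ........oooooo....ooooo............
182 ........oooooo....ooooo............
183 ........oooooo....ooooo............
184 ........oooooo....ooooo............
185 ........oooooo....ooooo............
186 ........oooooo....ooooo............
187 ........oooooo.....oooo#...........
188 ........oooooo....ooooo#...........
189 ........oooooo....ooooo............
190 .........ooooo.....oooo#...........
191 .........ooooo....ooooo............
192 .........ooooo....ooooo............
193 .........oooooo...ooooo#...........
194 .........oooooooooooooo#...........
195 .........oooooooooooooo............
196 .........#oooooooooooo.............
197 ........##ooooooooooo..............
198 ........###oooooooooo..............
199 ........###ooooooooo#..............
200 ........#ooooooooooo#..............
201 ........oooooooooooo#..............
202 ........#ooooooooooo#..............
203 ........#oooooooooo##..............
204 ........oooooooooooo...............
205 ........oooooooooooo.............##
206 .......oooooooooooo#.........####..
207 .........oooooooooo#.....####......
208 .............oooooo######..........
209 ................oooo#..............
210 .............####..................
211 .........####......................
0.17156775381150027 foot ctr [295.6 206.7]
0.17956775381150028 foot ctr [295.5 204.4]
0.21156775381150028 foot ctr [295.3 195.3]
```

Call:
{"name": "carry_out", "arguments": {"commands": [[[-0.4,0.6,-0.5,0],[-0.8,1.1,0,0],[-0.8,1.2,0,0],[-0.8,1.2,0,0],[-0.8,1.1,0,0],[-0.47,0.7,0,0],[0,0,0,0],[0,0,0,0],[0,0,1.5,0],[0,0,1.5,0],[0,0,1,0],[0,0,0,0]]]}}

```text
time: 36.4
position: [0.4916, -0.0704, 0.1698]
eef_rot: [-2.441, -1.97, 0.005]
force: [-1.1, -0.3, -1.5]
opening: 0.14
gripper_force: 50.0
```

```bash
python3 - <<'E'
from h import *
plan(.4939,-.0713,.143,77.8)
E
```

```text
t 36.4 pos [ 0.4916 -0.0704  0.1698] yaw 77.8 tilt [-0.005  0.002 -1.   ] q6 -0.1 | shift cm [-0.04  0.26  2.68] turn rad 0.0 alt -3.141
```

Call:
{"name": "carry_out", "arguments": {"commands": [[[0,0.1,0.7,0],[0,0,0.6,0],[0,0,0.4,0],[0,0,0.3,0],[0,0,0.2,0],[0,0,0.1,0],[0,0,0,0],[0,0,0,0]]], "squeeze": 20}}

```text
time: 37.07
position: [0.4951, -0.0718, 0.1497]
eef_rot: [2.445, 1.973, 0.0]
force: [-0.6, -1.3, -0.9]
opening: 0.152
gripper_force: 20.0
```

Call:
{"name": "carry_out", "arguments": {"commands": [[[0,0,0.3,0],[0,0,0.3,0],[0,0,0.2,0],[0,0,0,0],[0,0,0,0]]]}}

```text
time: 37.48
position: [0.4982, -0.0714, 0.1458]
eef_rot: [2.442, 1.97, 0.009]
force: [-2.2, 3.7, 15.6]
opening: 0.157
gripper_force: 20.5
```

Call:
{"name": "carry_out", "arguments": {"commands": [[[0,0,-0.3,0],[0,0,0,0],[0,0,0,0],[0,0,0,0],[0,0,-1,0],[0,0,-2,0],[0,0,-3,0],[0,0,-3,0],[0,0,0,0],[0,0,0,0]]], "jaw": 2.4}}

```text
time: 38.32
position: [0.4964, -0.0723, 0.237]
eef_rot: [2.442, 1.97, 0.004]
force: [0.3, -0.1, 0.0]
opening: 0.253
gripper_force: 0.0
```

```bash
python3 - <<'E'
from h import *
s=observe();print(s['force'],s['opening'])
e=snap('side');d=snap('top')
h=cv2.cvtColor(e['frame'],cv2.COLOR_RGB2HSV);sub=h[205:240,300:345]
for r in range(35): print(205+r,''.join('B' if (105<v[0]<130 and v[1]>100) else 'o' if v[1]<70 else '.' for v in sub[r]))
def L(x,y): return [.437+x*.977+y*.211,-.0508-x*.211+y*.977]
for z in(.108,.148): print('exp ctr',z,proj(e,L(.06,-.008)+[z]).round(1))
plan(.630,-.301,.25,95)
E
```

```text
[ 0.25419597 -0.08097499  0.00037604] 0.25250160886940226
205 .............oooBBBBBBBBBBo..................
206 .........oooo.BBBBBBBBBBBBo..................
207 .....oooo.BBBBBBBBBBBBBBBBo..................
208 .oooo.BBBBBBBBBBBBBBBBBBBBo..................
209 o.BBBBBBBBBBBBBBBBBBBBBBBBo..................
210 BBBBBBBBBBBBBBBBBBBBBBBBBBBo.................
211 BBBBBBBBBBBBBBBBBBBBBBBBBBB.o................
212 BBBBBBBBBBBBBBBBBBBBBBBBBBBBo................
213 BBBBBBBBBBBBBBBBBBoooooBBBBBBo...............
214 BBBBBBBBBBBBBBBBBooooooBBBBBBo...............
215 BBBBBBBBBBBBBBBBBoooooo.BBBBBBo..............
216 BBBBBBBBBBBBBBBBBooooooBBBBBBBo..............
217 BBBBBBBBBBBBBBBBBBoooooBBBBBBBBo.............
218 BBBBBBBBBBBBBBBBBBoooooBBBBBBBBBo............
219 BBBBBBBBBBBBBBB.oooooooBBBBBBBBBo............
220 BBBBBBBBBBBBBB.ooooooooooooBBBBB.o...........
221 BBBBBBBBBB.BBB.ooooooooooooBBBBBBooooo.......
222 BBBBBBBBBBBBBBoooooooooooooBBBBBBBBBBBo......
223 BBBBBBBBBBBBBBoooooooooooooBBBBBBBBBBB.......
224 BBBBBBBBBBBBBBoooooooooooooBBBBBBBBBBBBo.....
225 BBBBBBBBBBBBB.ooooooooooooBBBBBBBBBBBB
[... 203 characters left out ...]
....
230 BBBBBBBBBBBBBBBBBBBBBB.oo.BBBBBBBBBBBBBBo....
231 BBBBBBBBBBBBBBBBBBBBBBBBBBBBBBBBBBBBBBBBo....
232 BBBBBBBBBBBBBBBBBBBBBBBBBBBBBBBBBBBBBBBBo....
233 BBBBBBBBBBBBBBBBBBBBBBBBBBBBBBBBBBBBBBBBo....
234 BBBBBBBBBBBBBBBBBBBBBBBBBBBBBBBBBBBBBBBBo....
235 BBBBBBBBBBBBBBBBBBBBBBBBBBBBBBBBBBBB.BBBo....
236 BBBBBBBBBBBBBBBBBBBBBBBBBBBBBBBBBBBBBBBBo....
237 BBBBBBBBBBBBBBBBBBBBBBBBBBBBBBBBBBBBBBBB.....
238 BBBBBBBBBBBBBBBBBBBBBBBBBBBBBBBBBBBBBBBBo....
239 BBBBBBBBBBBBBBBBBBBBBBBBBBBBBBBBBBBBBBBBo....
exp ctr 0.108 [321.5 228.1]
exp ctr 0.148 [321.7 217.4]
t 38.4 pos [ 0.4943 -0.0716  0.2336] yaw 77.8 tilt [-0.002  0.    -1.   ] q6 -0.1 | shift cm [-19.55  18.11  -1.67] turn rad -0.3 alt 2.841
```

The first foot stands upright in the tray, plate centre at (320,225) against an expected (321.5,226). Next is the second foot.

Call:
{"name": "carry_out", "arguments": {"commands": [[[-2.44,2.26,-0.2,0],[-2.44,2.26,0,0],[-2.44,2.26,0,0],[-2.44,2.26,0,0],[-2.44,2.26,0,0],[-2.44,2.26,0,0],[-2.44,2.26,0,0],[-2.44,2.26,0,0],[0,0,1,-0.1],[0,0,1.5,-0.1],[0,0,1.5,-0.1],[0,0,0,0]]], "jaw": 3}}

```text
time: 39.42
position: [0.6271, -0.2991, 0.1891]
eef_rot: [-2.113, -2.308, 0.003]
force: [-1.0, 0.9, -1.3]
opening: 0.321
gripper_force: 0.0
```

```bash
python3 - <<'E'
from h import *
plan(.630,-.302,.115,95)
e=snap('side');h=cv2.cvtColor(e['frame'],cv2.COLOR_RGB2HSV);sub=h[245:285,395:435]
for r in range(40): print(245+r,''.join('#' if (v[1]<70 and v[2]>150) else 'o' if v[1]<70 else '.' for v in sub[r]))
print('exp stem top',proj(e,[.63,-.302,.12]).round(1),'base',proj(e,[.63,-.302,.08]).round(1))
E
```

```text
t 39.4 pos [ 0.6271 -0.2991  0.1891] yaw 95.0 tilt [-0.01   0.006 -1.   ] q6 -0.66 | shift cm [-0.37  0.34  7.41] turn rad 0.001 alt -3.141
245 ........................................
246 ........................................
247 ........................................
248 ........................................
249 ........................................
250 ........................................
251 ........................................
252 ........................................
253 ........................................
254 .......................................#
255 ......................o...............#o
256 ...................oooooo............ooo
257 ...................ooooooo.........ooooo
258 ...................ooooooo........oooooo
259 ...................ooooooo.......ooooooo
260 ...................oooooo.......oooooooo
261 ..................#oooooo......ooooooooo
262 .............####ooooooooo....oooooooooo
263 ............##ooooooooooo#...oooooooo###
264 ............ooooooooooooo##.ooooooooo###
265 .............oooooooooooo##ooooooooo####
266 ...........
[... 185 characters left out ...]
oooooooooooooooooo######
271 ...............ooooooooooooooooooo######
272 ................oooooooooooooooooo######
273 ................oooooooooooooooooo######
274 ................ooooooooooooooooooo#####
275 ................ooooooooooooooooooo#####
276 ...............ooooooooooooooooooooo####
277 ..............oooooooooooooooooooooo####
278 .............ooooooooooooooooooooooo####
279 ............oooooooooooooooooooooooo####
280 ...........ooooooooooooooooooooooooo####
281 .........oooooooooooooooooooooooooooo###
282 ........oooooooooooooooooooooooooooooo##
283 .......oooooooooooooooooooooooooooooooo#
284 ......ooooooooooooooooooooooooooooooooo#
exp stem top [417.1 258.1] base [414.8 268.5]
```

Call:
{"name": "carry_out", "arguments": {"commands": [[[-0.2,0.2,1.5,0],[0,0,1.5,0],[0,0,1.5,0],[0,0,1.2,0],[0,0,0.8,0],[0,0,0.5,0],[0,0,0.3,0],[0,0,0,0],[0,0,0,0]]]}}

```text
time: 40.22
position: [0.6331, -0.3028, 0.1242]
eef_rot: [2.122, 2.315, 0.0]
force: [0.6, -0.0, 1.4]
opening: 0.319
gripper_force: 0.0
```

Call:
{"name": "carry_out", "arguments": {"commands": [[[0,0,0,0],[0,0,0,0],[0,0,0,0],[0,0,0,0],[0,0,0,0],[0,0,0,0]]], "jaw": 0, "squeeze": 50}}

```text
time: 40.72
position: [0.6326, -0.3026, 0.1236]
eef_rot: [2.123, 2.316, 0.0]
force: [-0.8, -0.0, -0.7]
opening: 0.007
gripper_force: 0.0
```

Call:
{"name": "carry_out", "arguments": {"commands": [[[0,0,-1,0],[0,0,-2,0],[0,0,-3,0],[0,0,-3,0],[0,0,-2,0],[0,0,-1,0],[0,0,0,0],[0,0,0,0]]]}}

```text
time: 41.38
position: [0.6326, -0.3026, 0.2436]
eef_rot: [2.122, 2.316, 0.0]
force: [0.1, -0.7, -0.4]
opening: 0.004
gripper_force: 0.0
```

```bash
python3 - <<'E'
from h import *
lx,ly=-.06,.0
plan(.437+lx*.977+ly*.211,-.0508-lx*.211+ly*.977,.22,77.8);print(observe()['force'])
E
```

```text
t 41.4 pos [ 0.6326 -0.3026  0.2436] yaw 95.0 tilt [ 0. -0. -1.] q6 -0.66 | shift cm [ 28.55 -23.03   2.34] turn rad 0.3 alt -2.842
[ 0.09201754 -0.70326461 -0.35645211]
```

The jaws closed on nothing. I look at the numbers again with the gripper out of the way.

Call:
{"name": "carry_out", "arguments": {"commands": [[[4,0,0,0],[4,0,0,0],[4,0,0,0],[0,-4,0,0],[0,-4,0,0],[0,0,0,0]]], "jaw": 3}}

```text
time: 41.88
position: [0.5335, -0.1865, 0.2375]
eef_rot: [-2.112, -2.306, 0.009]
force: [0.2, 0.2, -0.3]
opening: 0.318
gripper_force: 0.0
```

```bash
python3 - <<'E'
from h import *
e=snap('side');d=snap('top')
f=lambda v:'#' if (v[1]<70 and v[2]>150) else 'o' if v[1]<70 else '.'
h=cv2.cvtColor(e['frame'],cv2.COLOR_RGB2HSV);sub=h[245:278,385:430]
for r in range(33): print(245+r,''.join(f(v) for v in sub[r]))
h=cv2.cvtColor(d['frame'],cv2.COLOR_RGB2HSV);sub=h[175:215,400:430]
print('top from 400')
for r in range(40): print(175+r,' '.join('%3d'%v[2] if v[1]<90 else ' . ' for v in sub[r]))
E
```

```text
245 o............................................
246 .............................................
247 .............................................
248 .............................................
249 .............................................
250 .............................................
251 .............................................
252 .............................................
253 .............................................
254 .............................................
255 ..............................oo#o...........
256 .............................######..........
257 .............................######o.........
258 .............................o######........o
259 .............................o#####o.......o#
260 .............................ooo##o.......o##
261 ...........................##oooooo......o###
262 .......................#####ooooooo#...oo####
263 ......................#####ooooooo##..oo#####
264 ......................####ooooooooo##########
265 .......................###ooooooooo##########
266 .......................o##ooooooooo##########

[... 4822 characters left out ...]
  36  30  32  31  23  25  53  84  94  91  87  85 105  .   .   .   .   .   .   . 
210  96  95  86  58  32  24  20  17  .   .   .   19  .   28  47  79  97  99  92  88  82  82  .   .   .   .   .   .   .   . 
211  91  94  96  91  84  68  54  50  45  41  46  55  61  79  97  92  89  86  88  90  85  97  .   .   .   .   .   .   .   . 
212  94  91  90  91  93  98  95 100  97  92  91  86  82  73  61  52  70  84  85  89  .   .   .   .   .   .   .   .   .   24
213  72  70  65  55  52  52  50  46  41  34  34  38  37  34  45  .   .   .   .   .   .   .   .   .   .   .   .   .   68  19
214  54  32  38  38  38  39  38  35  36  33  32  31  26  .   .   .   .   .   .   .   .   .   .   .   .   .   .   .   28  26
```

```bash
python3 - <<'E'
from h import *
e=snap('side');d=snap('top')
print('placed stem top side z.148',ray(e,(320,214.7),.148)[:2].round(4),'plate side',ray(e,(320,224.5),.116)[:2].round(4))
s=observe();print('TCP now',s['position'],'proj side',proj(e,s['position']).round(1),'top',proj(d,s['position']).round(1))
print('F1 side',ray(e,(417.3,257.5),.12).round(4))
# triangulate F1 using plate: side plate left corner (407,263.5), right/front corners
def tri(a,b):
    out=[]
    for D,p in((d,a),(e,b)):
        K=np.array(D['intrinsics']);T=np.array(D['world_to_cam']);P=K@T[:3];out.append((P,p))
    X=cv2.triangulatePoints(out[0][0],out[1][0],np.array(out[0][1],float).reshape(2,1),np.array(out[1][1],float).reshape(2,1)).ravel();return (X/X[3])[:3]
i=cv2.imread('pics/t10.png');h=cv2.cvtColor(i,cv2.COLOR_BGR2HSV)
for r in range(178,208): print(r,' '.join('%3d%s'%(v[2],'*' if v[1]<70 else ' ') for v in h[r,406:426]))
E
```

```text
placed stem top side z.148 [ 0.496  -0.0598] plate side [ 0.4937 -0.0642]
TCP now [ 0.54279988 -0.19014485  0.24262623] proj side [366.3 209.8] top [394.4 204.6]
F1 side [ 0.6318 -0.3007  0.12  ]
178 122  124  118  120  119  120  119  110   81   70   51   32   32   37   47   58   60   69   70   42 
179 120  122  100   69   61   45   30   33   36   44   56   58   64   82   93   90   80   83   85   60 
180  40   35   37   41   49   53   59   65   81   92   91   90   87  108  130  109   78   75   78   60 
181  57   61   68   80   93   75   78*  93  108  127  124  127  128  125  124  125  108   82   89   75 
182  88   86   85  110  128  110  115* 133* 121* 121* 123  118  114  119  121  122  103   81   87   72 
183 127  127  127  126  108  105* 126* 126* 108* 109* 124* 106*  89* 105  123  125  105   78   77   79 
184 120  119  122  120   92   96* 128* 101*  57*  87* 126* 124* 124* 119* 120* 116  123  104   70   77 
185 120  119  121  107   96* 101*  79*  40*  35*  97* 130* 123* 120* 123* 104* 104  120   99   69   79 
186 117  120  123  103  105* 103*  46*  41*  29*  88* 127* 123* 118* 118
[... 1514 characters left out ...]
1* 127* 105*  59*  44*  28*  30*  53* 102* 126* 121  119  120  118  122  122 
202 121  120  102   61   71* 104* 123* 117*  85*  63*  72* 107* 119* 116  122  120  120  118  121  119 
203 117  119  125  124  125   94   59  100* 124* 128* 132* 130* 108* 108  121  118  119  119  120  122 
204 119  120  119  121  120  124  125  105   68   96* 118* 119* 120* 121  120  117  118  119  121  122 
205 121  122  117  121  116  120  122  122  122  113   77   92  122  123  118  118  119  121  119  120 
206 117  119  122  116  121  120  120  117  119  122  121  119  119  119  119  118  123  120  117  120 
207 120  119  117  118  119  120  120  117  121  119  120  121  117  118  116  120  120  119  118  119
```

```bash
python3 - <<'E'
from h import *
e=snap('side');d=snap('top')
def tri(a,b):
    X=cv2.triangulatePoints(*[np.array(D['intrinsics'])@np.array(D['world_to_cam'])[:3] for D in(d,e)],np.array(a,float).reshape(2,1),np.array(b,float).reshape(2,1)).ravel();X=X[:3]/X[3]
    return X.round(4),'resid',(proj(d,X)-a).round(1),(proj(e,X)-b).round(1)
print('F1 top',tri((417.7,185.2),(417.3,257.5)))
print('F2 top',tri((417.2,198),(402.9,266.4)))
f=[ray(d,p,.088)[:2] for p in((409.5,188.5),(412.5,182),(419.8,184.5),(416.5,192))];print('plate corners',np.round(f,4).tolist(),np.mean(f,0).round(4))
h=e['frame'].max(2)
for r in range(252,276): print(r,' '.join('%3d'%v for v in h[r,405:425]))
E
```

```text
F1 top (array([ 0.6299, -0.3019,  0.1221]), 'resid', array([ 0.1, -0.1]), array([-0.1,  0. ]))
F2 top (array([ 0.5841, -0.3005,  0.1156]), 'resid', array([ 0.1, -0.1]), array([-0.1,  0. ]))
plate corners [[0.6232, -0.2803], [0.6477, -0.2921], [0.6385, -0.319], [0.6102, -0.3059]] [ 0.6299 -0.2993]
252 137 125 114 110 111 112 116 114 111 113 115 109 110 111 108 112 128 172 208 219
253 184 143 133 119 108 111 107 114 113 116 115 110 111 109 111 107 110 117 147 182
254 221 202 182 137 124 113 110 112 113 112 114 114 112 113 111 109 110 111 112 117
255 231 230 221 182 145 131 115 111 110 122 141 147 158 148 118 109 108 107 114 111
256 232 231 230 222 185 152 139 122 118 152 192 198 207 198 163 121 113 109 108 109
257 230 232 232 231 223 198 182 141 135 171 218 218 216 218 203 152 114 114 110 108
258 226 230 232 232 232 230 221 184 139 151 205 219 217 218 209 163 113 114 113 112
259 218 224 229 230 231 233 230 221 171 110 162 198 215 208 180 136 112 113 116 116
260 219 217 222 226 229 232 232 228 189  87 105 142 169 160 130 102 111 112 113 115
261 225 221 215 206 218 228 229 221 166  89  9
[... 513 characters left out ...]
 107 124 153 161 162 164 158
268 225 229 230 208 144 205 210 170 117  68  69  64  83 121 151 163 163 163 164 163
269 222 225 227 207 115 163 220 213 189 167 153 124 117 151 163 163 160 159 163 164
270 221 221 223 215 158 140 203 217 217 218 205 169 153 164 163 162 161 163 162 161
271 225 221 221 221 198 108 168 217 199 192 185 172 166 162 164 162 163 162 161 161
272 229 225 221 221 200 110 135 181 152 152 156 163 166 165 165 160 163 160 161 163
273 232 231 228 226 213 167 112 126 148 159 163 163 164 161 159 161 164 162 160 161
274 231 232 231 230 227 209 160 149 159 161 162 162 161 162 159 163 162 161 162 161
275 231 231 232 232 227 207 173 163 163 162 160 158 164 163 162 162 163 162 159 161
```

```bash
python3 - <<'E'
from h import *
e=snap('side');d=snap('top');s=observe();R=Ro.from_rotvec(s['eef_rot']).as_matrix();p=s['position'];print(s['opening'],p,R.round(3).tolist())
for sy in(-.0275,-.015,.015,.0275):
  for sx in(-.008,.008): print(sy,sx,proj(e,p+R@[sx,sy,.019]).round(1))
h=cv2.cvtColor(e['frame'],cv2.COLOR_RGB2HSV)
for r in range(198,232): print(r,''.join('o' if v[1]<70 and v[2]<215 else '.' for v in h[r,340:400]),)
E
```

```text
0.3178622615839394 [ 0.54353942 -0.19042158  0.24340093] [[-0.087, 0.996, 0.0], [0.996, 0.087, -0.0], [-0.0, 0.0, -1.0]]
-0.0275 -0.008 [360.  221.8]
-0.0275 0.008 [355.5 218.2]
-0.015 -0.008 [363.8 219.6]
-0.015 0.008 [359.3 216. ]
0.015 -0.008 [372.7 214.4]
0.015 0.008 [368.3 211. ]
0.0275 -0.008 [376.4 212.3]
0.0275 0.008 [371.9 208.9]
198 .............ooo..oooooooo.....ooooooooo..o..ooooooo........
199 ..................oooooooo.....ooooooooo...ooooo............
200 ..................oooooooo.....oooooooooo..oo...............
201 ..................oooooooo.....oooooooooo..o................
202 ..................oooooooo.....ooooooooooooo................
203 ..................oooooooo....ooooooooooo...................
204 ..................oooooooo....oooooooo......................
205 ..................ooooooo......oooooo.......................
206 .................oooooooo.......ooooo.......................
207 .................oooooooo........ooo........................
208 .................oooooooo.........o.........................
209 .................oooooooo...............
[... 750 characters left out ...]
..................................................
222 ............................................................
223 ............................................................
224 ............................................................
225 ............................................................
226 o...........................................................
227 o...........................................................
228 o...........................................................
229 o...........................................................
230 o...........................................................
231 o...........................................................
```

In the image the fingertips sit about 6 px higher than the 19 mm figure predicts. So the stems were barely reached, which explains both the miss and the weak grip on the first foot. I regrip lower, watching the force.

```bash
python3 - <<'E'
from h import *
plan(.630,-.3015,.17,95)
E
```

```text
t 42.3 pos [ 0.5435 -0.1904  0.2434] yaw 95.0 tilt [ 0. -0. -1.] q6 -0.57 | shift cm [-11.82   7.65   7.34] turn rad -0.0 alt 3.141
```

Call:
{"name": "carry_out", "arguments": {"commands": [[[-2.4,1.55,0,0],[-2.4,1.55,0,0],[-2.4,1.55,0,0],[-2.4,1.55,0,0],[-2.2,1.45,0,0],[0,0,2,0],[0,0,2,0],[0,0,2,0],[0,0,1.3,0],[0,0,0,0],[0,0,0,0],[0,0,0,0]]]}}

```text
time: 43.28
position: [0.6299, -0.3013, 0.1718]
eef_rot: [2.121, 2.314, 0.001]
force: [-0.3, -0.4, 0.2]
opening: 0.317
gripper_force: 0.0
```

```bash
python3 - <<'E'
from h import *
plan(.630,-.3015,.106,95)
E
```

```text
t 43.3 pos [ 0.6299 -0.3013  0.1718] yaw 95.0 tilt [ 0.002 -0.001 -1.   ] q6 -0.66 | shift cm [-0.01 -0.    6.58] turn rad -0.0 alt 3.141
```

Call:
{"name": "carry_out", "arguments": {"commands": [[[0,0,1.5,0],[0,0,1.5,0],[0,0,1.2,0],[0,0,0.8,0],[0,0,0.4,0],[0,0,0.3,0],[0,0,0.2,0],[0,0,0,0],[0,0,0,0],[0,0,0,0]]]}}

```text
time: 44.12
position: [0.6293, -0.3011, 0.1122]
eef_rot: [2.122, 2.315, 0.0]
force: [0.5, 0.2, 0.5]
opening: 0.326
gripper_force: 0.0
```

Call:
{"name": "carry_out", "arguments": {"commands": [[[0,0,0.3,0],[0,0,0.2,0],[0,0,0,0],[0,0,0,0]]]}}

```text
time: 44.45
position: [0.6287, -0.3007, 0.1061]
eef_rot: [-2.122, -2.315, 0.0]
force: [-0.4, -0.4, -0.3]
opening: 0.318
gripper_force: 0.0
```

Call:
{"name": "carry_out", "arguments": {"commands": [[[0,0,0.2,0],[0,0,0.2,0],[0,0,0,0],[0,0,0,0]]]}}

```text
time: 44.78
position: [0.6287, -0.3007, 0.1021]
eef_rot: [-2.122, -2.316, 0.0]
force: [0.5, -0.4, -1.4]
opening: 0.316
gripper_force: 0.0
```

Call:
{"name": "carry_out", "arguments": {"commands": [[[0,0,0,0],[0,0,0,0],[0,0,0,0],[0,0,0,0],[0,0,0,0],[0,0,0,0]]], "jaw": 0, "squeeze": 40}}

```text
time: 45.28
position: [0.6291, -0.3009, 0.1026]
eef_rot: [2.122, 2.316, 0.0]
force: [0.6, -0.4, -0.2]
opening: 0.16
gripper_force: 40.0
```

Call:
{"name": "carry_out", "arguments": {"commands": [[[0,0,-1,0],[0,0,-2,0],[0,0,-3,0],[0,0,-3,0],[0,0,-2,0],[0,0,-1,0],[0,0,0,0],[0,0,0,0]]]}}

```text
time: 45.95
position: [0.6287, -0.3008, 0.2223]
eef_rot: [-2.123, -2.316, 0.0]
force: [0.3, -0.0, -1.9]
opening: 0.161
gripper_force: 40.0
```

```bash
python3 - <<'E'
from h import *
lx,ly=-.06,.0
plan(.437+lx*.977+ly*.211,-.0508-lx*.211+ly*.977,.2,77.8);print(observe()['force'],observe()['opening'])
E
```

```text
t 46.0 pos [ 0.6287 -0.3008  0.2223] yaw 95.0 tilt [-0.  0. -1.] q6 -0.66 | shift cm [ 28.34 -22.65   2.24] turn rad 0.3 alt -2.842
[ 0.28021709 -0.01845707 -1.85297745] 0.1606963869730176
```

Call:
{"name": "carry_out", "arguments": {"commands": [[[1.2,-0.95,0,0],[2.6,-2.08,0,0],[2.6,-2.08,0,0],[2.6,-2.08,0,0],[2.6,-2.08,0,0],[2.6,-2.08,0,0],[2.6,-2.08,0,0],[2.6,-2.08,0,0],[2.6,-2.08,0,0],[2.6,-2.08,0,0],[2.6,-2.08,0,0],[1.14,-0.9,0,0]]]}}

```text
time: 46.95
position: [0.3741, -0.0352, 0.2194]
eef_rot: [-2.116, -2.312, 0.004]
force: [0.2, 1.4, -1.8]
opening: 0.155
gripper_force: 40.0
```

Call:
{"name": "carry_out", "arguments": {"commands": [[[0,0,0.5,0.1],[0,0,0.8,0.1],[0,0,0.9,0.1],[0,0,0,0],[0,0,0,0]]]}}

```text
time: 47.37
position: [0.3769, -0.0376, 0.1984]
eef_rot: [-2.439, -1.973, 0.004]
force: [-0.1, 0.1, -0.2]
opening: 0.158
gripper_force: 40.0
```

```bash
python3 - <<'E'
from h import *
lx,ly=-.06,.0
plan(.437+lx*.977+ly*.211,-.0508-lx*.211+ly*.977,.131,77.8);print(observe()['force'],observe()['opening'])
E
```

```text
t 47.4 pos [ 0.3769 -0.0376  0.1984] yaw 77.9 tilt [-0.005  0.002 -1.   ] q6 -0.12 | shift cm [-0.02  0.19  6.74] turn rad 0.002 alt -3.139
[-0.11525561  0.09596278 -0.18617808] 0.15818617423247333
```

Call:
{"name": "carry_out", "arguments": {"commands": [[[0,0.1,1.5,0],[0,0,1.5,0],[0,0,1.2,0],[0,0,1,0],[0,0,0.5,0],[0,0,0.3,0],[0,0,0.2,0],[0,0,0.1,0],[0,0,0,0],[0,0,0,0]]]}}

```text
time: 48.2
position: [0.3801, -0.0386, 0.138]
eef_rot: [2.444, 1.972, 0.001]
force: [0.1, 0.5, -1.0]
opening: 0.158
gripper_force: 40.0
```

Call:
{"name": "carry_out", "arguments": {"commands": [[[0,0,0.2,0],[0,0,0.2,0],[0,0,0,0],[0,0,0,0]]]}}

```text
time: 48.53
position: [0.3795, -0.0384, 0.1334]
eef_rot: [-2.445, -1.973, 0.0]
force: [0.5, 0.3, -1.3]
opening: 0.157
gripper_force: 40.0
```

Call:
{"name": "carry_out", "arguments": {"commands": [[[0,0,0.2,0],[0,0,0.1,0],[0,0,0,0],[0,0,0,0]]]}}

```text
time: 48.87
position: [0.3797, -0.0385, 0.1305]
eef_rot: [2.445, 1.973, 0.0]
force: [0.2, -0.8, -0.4]
opening: 0.157
gripper_force: 40.0
```

Call:
{"name": "carry_out", "arguments": {"commands": [[[0,0,0,0],[0,0,0,0],[0,0,0,0],[0,0,-1,0],[0,0,-2,0],[0,0,-3,0],[0,0,-3,0],[0,0,-2,0],[0,0,0,0],[0,0,0,0]]], "jaw": 2.4}}

```text
time: 49.7
position: [0.3806, -0.0387, 0.2421]
eef_rot: [2.442, 1.971, 0.003]
force: [0.8, -0.9, -1.2]
opening: 0.256
gripper_force: 0.0
```

```bash
python3 - <<'E'
from h import *
s=observe();print(s['force'],s['opening'])
e=snap('side');d=snap('top')
h=cv2.cvtColor(e['frame'],cv2.COLOR_RGB2HSV);sub=h[208:285,255:345]
for r in range(0,77): print(208+r,''.join('B' if (105<v[0]<130 and v[1]>100) else 'o' if v[1]<70 else '.' for v in sub[r]))
def L(x,y): return [.437+x*.977+y*.211,-.0508-x*.211+y*.977]
for z in(.116,.148): print('exp ctr',z,proj(e,L(-.06,0)+[z]).round(1))
plan(.56,-.179,.24,10)
h=cv2.cvtColor(d['frame'],cv2.COLOR_RGB2HSV)
print('handle/drawer bright:');
for r in range(178,222): print(r,''.join('#' if v[1]<70 and v[2]>85 else '.' for v in h[r,375:430]))
E
```

```text
[ 0.79769953 -0.92816882 -1.16095519] 0.25571871355360914
208 ..............................................oooo.BBBBBBBBBBBBBBBBBBBBo..................
209 ..........................................oooo.BBBBBBBBBBBBBBBBBBBBBBBBo..................
210 ......................................oooo..BBBBBBBBBBBBBBBBBBBBBBBBBBBBo.................
211 ............oo....................oooo..BBBBBBBBBBBBBBBBBBBBBBBBBBBBBBBB.o................
212 ........ooooB.o...............oooo.BBBBBBBBBBBBBBBBBBBBBBBBBBBBBBBBBBBBBBo................
213 .....oo.BBBBBBo...........oooo..BBBBBBBBBBBBBBBBBBBBBBBBBBBBBBBoooooBBBBBBo...............
214 .....oBBBBB.BB........oooo..BBBBBBBBBBBBBBBBBBBBBBBBBBBBBBBBBBooooooBBBBBBo...............
215 .....oBBBBBBBBBo..oooo..BBBBBBBBBBBBBBBBBBBBBBBBBBBBBBBBBBBBBBoooooooBBBBBBo..............
216 ......BBBBBBBBB.oo.BBBBBBBBBBBBBBBBBBBBBBBBBBBBBBBBBBBBBBBBBBBoooooo.BBBBBBo..............
217 ......BBBBBBBBBBBBBBBBBBBBBBBBBBBBBBBBBBBBBBBBBBBBBBBBBBBBBBBBBoooooBBBBBBBBo.............
218 ......BBBBBBBBBBBBBBBBBBBBBBBBBBBBBBBBBBBBBBBBBBBBBBBBBBBBBBBBBoooooBBBBBBBBBo..........
[... 8430 characters left out ...]
......#####.............................
211 .........###.........#####.............................
212 .........###.........#####.............................
213 .........###..........####.............................
214 .........###....#####.#####............................
215 ..........##########..#####............................
216 ..........######......#####............................
217 ..........###..........####............................
218 ..........###..........#####...........................
219 ...........##..........#####...........................
220 .......................#####........................##.
221 .......................#####........................##.
```

Both feet stand in the top tray, plates at about (320,225) and (280,234), and the drawer is empty. I close it by gripping the bar again.

Call:
{"name": "carry_out", "arguments": {"commands": [[[0,0,0,0.12],[0,0,0,0.12],[0,0,0,0.12],[0,0,0,0.12],[0,0,0,0.12],[0,0,0,0.12],[0,0,0,0.12],[0,0,0,0.12],[0,0,0,0.12],[0,0,0,0.1],[0,0,0,0],[0,0,0,0]]], "jaw": 3.2, "squeeze": 15}}

```text
time: 50.8
position: [0.3786, -0.0381, 0.2389]
eef_rot: [-3.127, -0.283, 0.005]
force: [0.0, 0.1, -0.0]
opening: 0.338
gripper_force: 0.0
```

```bash
python3 - <<'E'
from h import *
d=snap('top');P,Q=ray(d,(381.3,192.5),.103),ray(d,(386.6,218.5),.103);m=(P+Q)/2;print(P,Q,m,np.linalg.norm(P-Q),np.degrees(np.arctan2(*(P-Q)[1::-1])))
plan(m[0],m[1],.2,10)
E
```

```text
[ 0.60511015 -0.17288196  0.103     ] [ 0.50963552 -0.19048276  0.103     ] [ 0.55737283 -0.18168236  0.103     ] 0.0970834292807375 10.44523713135935
t 50.9 pos [ 0.3788 -0.0382  0.2392] yaw 10.3 tilt [-0.002  0.001 -1.   ] q6 1.06 | shift cm [15.   17.33  3.87] turn rad 0.006 alt -3.136
```

Call:
{"name": "carry_out", "arguments": {"commands": [[[2.14,2.48,0,0],[2.14,2.48,0,0],[2.14,2.48,0,0],[2.14,2.48,0,0],[2.14,2.48,0,0],[2.14,2.48,0,0],[2.14,2.45,0,0],[0,0,2,0],[0,0,2,0],[0,0,1,0],[0,0,0,0],[0,0,0,0]]]}}

```text
time: 51.85
position: [0.557, -0.182, 0.1896]
eef_rot: [-3.128, -0.28, 0.003]
force: [0.3, -0.3, -1.1]
opening: 0.336
gripper_force: 0.0
```

```bash
python3 - <<'E'
from h import *
plan(.5575,-.181,.100,10.4)
E
```

```text
t 51.9 pos [ 0.557  -0.182   0.1896] yaw 10.2 tilt [-0.002  0.001 -1.   ] q6 0.93 | shift cm [ 0.08 -0.08  8.96] turn rad -0.003 alt 3.139
```

Call:
{"name": "carry_out", "arguments": {"commands": [[[0,0,2,0],[0,0,2,0],[0,0,1.5,0],[0,0,1,0],[0,0,1,0],[0,0,0.8,0],[0,0,0.6,0],[0,0,0,0],[0,0,0,0]]]}}

```text
time: 52.6
position: [0.5579, -0.1826, 0.1017]
eef_rot: [3.129, 0.279, 0.0]
force: [-0.4, -0.5, 0.2]
opening: 0.337
gripper_force: 0.0
```

Call:
{"name": "carry_out", "arguments": {"commands": [[[0,0,0,0],[0,0,0,0],[0,0,0,0],[0,0,0,0],[0,0,0,0]]], "jaw": 0}}

```text
time: 53.02
position: [0.5582, -0.1825, 0.1021]
eef_rot: [3.129, 0.279, 0.002]
force: [0.5, 0.9, 1.5]
opening: 0.103
gripper_force: 15.0
```

Call:
{"name": "carry_out", "arguments": {"commands": [[[0,0.5,0,0],[0,1,0,0],[0,1,0,0],[0,1,0,0],[0,1,0,0],[0,1,0,0],[0,1,0,0],[0,1,0,0],[0,1,0,0],[0,0.8,0,0],[0,0.5,0,0],[0,0,0,0]]]}}

```text
time: 54.02
position: [0.5782, -0.2817, 0.1021]
eef_rot: [3.126, 0.276, 0.011]
force: [8.0, 1.5, 0.1]
opening: 0.105
gripper_force: 15.0
```

Call:
{"name": "carry_out", "arguments": {"commands": [[[0,0.4,0,0],[0,0.4,0,0],[0,0.3,0,0],[0,0,0,0],[0,0,0,0]]]}}

```text
time: 54.43
position: [0.5799, -0.2898, 0.1021]
eef_rot: [-3.128, -0.278, -0.01]
force: [7.8, 4.4, 1.8]
opening: 0.109
gripper_force: 15.0
```

Call:
{"name": "carry_out", "arguments": {"commands": [[[0,0.3,0,0],[0,0.3,0,0],[0,0.2,0,0],[0,0,0,0],[0,0,0,0]]]}}

```text
time: 54.85
position: [0.5799, -0.29, 0.102]
eef_rot: [-3.114, -0.278, -0.004]
force: [2.7, 19.4, 11.1]
opening: 0.104
gripper_force: 15.1
```

Call:
{"name": "carry_out", "arguments": {"commands": [[[0,0.2,0,0],[0,0.2,0,0],[0,0,0,0],[0,0,0,0]]]}}

```text
time: 55.18
position: [0.5799, -0.2901, 0.1018]
eef_rot: [-3.107, -0.279, -0.001]
force: [2.5, 26.5, 14.4]
opening: 0.108
gripper_force: 15.0
```

Call:
{"name": "carry_out", "arguments": {"commands": [[[0,-0.5,0,0],[0,0,0,0],[0,0,0,0],[0,0,0,0],[0,0,-2,0],[0,0,-3,0],[0,0,-4,0],[0,0,-4,0],[-4,0,0,0],[-4,0,0,0],[-4,0,0,0],[-4,0,0,0]]], "jaw": 3.2}}

```text
time: 56.18
position: [0.4183, -0.3264, 0.2313]
eef_rot: [3.128, 0.277, -0.002]
force: [-0.1, -1.2, 0.7]
opening: 0.341
gripper_force: 0.0
```

Call:
{"name": "carry_out", "arguments": {"commands": [[[-2,-4,0,0],[-2,-3.5,0,0],[0,0,0,0],[0,0,0,0]]]}}

```text
time: 56.52
position: [0.3679, -0.2604, 0.2308]
eef_rot: [3.129, 0.276, -0.002]
force: [0.1, 0.4, 0.1]
opening: 0.337
gripper_force: 0.0
```

```bash
python3 - <<'E'
from h import *
d=snap('top');e=snap('side')
h=cv2.cvtColor(d['frame'],cv2.COLOR_RGB2HSV);h0=cv2.cvtColor(cv2.imread('pics/t8.png'),cv2.COLOR_BGR2HSV)
for nm,H in(('start',h0),('now',h)):
  print(nm)
  for r in(180,192,200,207): print(r,' '.join('%d'%v[2] for v in H[r,400:446]))
P,Q=[ray(d,p,.103)for p in((409,187),(414,212.5))];print(P,Q)
print(observe()['position'])
E
```

```text
start
180 119 119 118 118 119 118 117 119 119 121 124 102 48 38 41 47 40 42 96 128 123 121 113 93 82 64 40 68 82 86 85 88 82 82 85 84 82 83 85 87 82 84 83 84 81 83
192 118 119 118 124 100 73 65 67 104 120 113 103 73 81 76 47 42 40 45 37 65 107 127 125 113 102 88 78 59 47 77 85 80 84 81 82 83 82 85 83 82 83 85 82 82 81
200 117 119 126 107 75 78 77 72 71 84 108 121 114 97 74 77 69 48 38 43 41 35 89 124 123 125 112 99 93 82 59 59 85 85 80 80 83 81 84 84 84 81 81 82 82 79
207 118 117 118 121 125 107 76 77 80 70 59 89 116 116 114 106 70 76 63 29 38 43 40 25 93 127 124 127 121 104 85 71 43 63 86 82 82 84 81 82 79 79 82 81 80 84
now
180 123 119 119 121 120 121 120 121 122 123 123 101 49 41 39 39 54 59 43 33 28 91 132 127 130 93 37 71 88 86 88 87 86 86 85 83 86 85 85 86 85 86 82 84 83 82
192 121 120 121 125 101 72 86 84 79 86 83 88 120 106 66 47 37 42 38 38 44 37 38 23 89 128 125 128 98 42 80 84 85 87 83 83 85 85 80 81 85 83 83 83 83 83
200 119 121 117 119 124 104 74 72 84 92 80 107 100 90 121 97 53 48 37 41 47 49 41 44 43 35 96 130 126 124 83 52 86 86 82 82 85 87 82 85 84 80 81 83 81 81
207 120 117 122 121 119 122 124 103 78 73 68 75 79 95 91 109 123 100 55 33 37 42 67 70 57 58 47 62 108 126 129 101 41 59 90 83 84 86 81 84 81 82 79 86 83 82
[ 0.62613581 -0.27483109  0.103     ] [ 0.53213061 -0.2904765   0.103     ]
[ 0.37030229 -0.26234493  0.23212417]
```

The drawer panel now sits against the cabinet, and it met a firm stop at 26 N. I do a last check of the feet and then hand in.

```bash
python3 - <<'E'
from h import *
e=snap('side');h=cv2.cvtColor(e['frame'],cv2.COLOR_RGB2HSV)
m=((h[...,1]<70)).astype(np.uint8)[212:243,268:333]
n,l,st,c=cv2.connectedComponentsWithStats(m)
ok=[(st[i].tolist(),(c[i]+[268,212]).round(1).tolist()) for i in range(1,n) if st[i][4]>40];print(ok)
print(sign_off())
E
```

```text
[([2, 0, 43, 18, 171], [298.1, 218.1]), ([37, 0, 28, 31, 570], [321.2, 226.0]), ([5, 13, 14, 17, 127], [279.7, 232.7])]
the job is handed in; nothing more can be done
None
```

The job is handed in with no verdict shown: all three blue trays are stacked level on the stand, both levelling feet stand upright in the top tray, the drawer is pushed shut to a firm stop, and I kept the arm clear of the tape roll and the carton.

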